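Two more eggs into the egg cooker

TASK

The egg cooker is being filled for breakfast and one egg already lies in it. Lay the two eggs from the wooden tray gently, one each, lengthwise into the two empty dimples of the cooker's rack, so that they cannot roll (the open lid leans over these, so reach in at a slant); then close the lid fully. Do not drop or crush an egg, leave the first egg in its dimple, and do not disturb the egg timer, matchbox or stick lighter lying about.

Things in the scene. Friction and masses are not known exactly. Their poses are not given: they have to be found in the camera images.
- egg_1: brown hen's egg lying on the wooden tray; smooth and round about its long axis, 58 mm long, 43 mm across, 60 g, rolls readily. Origin: on the long axis at the widest part (21.5 mm above a flat floor it lies on); own x: along the long axis to the narrow end (30 mm from the origin; blunt end 28 mm the other way); y, z turn as it rolls
- egg_2: lighter brown hen's egg lying on the wooden tray; smooth and round about its long axis, 58 mm long, 43 mm across, 60 g, rolls readily. Origin: on the long axis at the widest part (21.5 mm above a flat floor it lies on); own x: along the long axis to the narrow end (30 mm from the origin; blunt end 28 mm the other way); y, z turn as it rolls
- egg_3: brown hen's egg lying in the front dimple of the cooker, where it stays; smooth and round about its long axis, 58 mm long, 43 mm across, 60 g, rolls readily. Origin: on the long axis at the widest part (21.5 mm above a flat floor it lies on); own x: along the long axis to the narrow end (30 mm from the origin; blunt end 28 mm the other way); y, z turn as it rolls
- egg_cooker: electric egg cooker, fixed: round steel and black base 203 mm across, white rack plate with three dimples on top at 68 mm, clear domed lid (62 mm high, 197 mm across) hinged at the back rim. Origin: centre of the underside; x from the dial in front to the hinge at the back (roughly away from the robot), y left, z up
- dimple_left (a point): where the origin of an egg seated in the back left dimple comes: 22.5 mm above the white rack plate, 90.5 mm above the worktop. The dimple is a shallow egg-shaped cup with rounded lip 7 mm high, 51 mm long (along the point's x), 38 mm wide over the lip; an egg may point either way. Axes as the cooker's. Empty at first, overhung by the open lid
- dimple_right (a point): where the origin of an egg seated in the back right dimple comes: 22.5 mm above the white rack plate, 90.5 mm above the worktop. The dimple is a shallow egg-shaped cup with rounded lip 7 mm high, 51 mm long (along the point's x), 38 mm wide over the lip; an egg may point either way. Axes as the cooker's. Empty at first, overhung by the open lid
- dimple_front (a point): where the origin of an egg seated in the front dimple comes: 22.5 mm above the white rack plate, 90.5 mm above the worktop. The dimple is a shallow egg-shaped cup with rounded lip 7 mm high, 51 mm long (along the point's x), 38 mm wide over the lip; an egg may point either way. Axes as the cooker's. It holds egg_3
- lid (a joint): angle of the clear lid, rad: 0 shut, 1.2 at its stop. It starts near the stop, its free edge leaning forward over the rack and in the way of a tool coming straight down on the back dimples; a tool leaning back towards the robot by about 35 degrees clears it. Stiff hinge: the lid stays at any angle, under 3 N at the tab moves it
- lid_tab (a point): middle of the outer face of the black tab on the lid's free edge, 224 mm in front of the hinge axis and 9 mm above it when shut. Tab 52 mm wide, 8 mm thick; it ends 14 mm beyond this point, and the dome's wall rises 19 mm short of it. Site z: outward normal (up when shut, mostly away from the robot when open); x: towards the hinge
- lid_hinge (a point): point on the lid's hinge axis, in the middle of the back rim, 72 mm above the worktop; the axis runs along the cooker's y
- tray: small wooden tray, fixed, 150 x 240 mm, floor 4 mm above the worktop, rim 10 mm high in all and 7 mm wide. Origin: centre of the underside; y along the long side
- egg_timer: red and white wind-up egg timer, 67 mm across, 58 mm high, loose, beside the cooker; origin: centre of the underside
- matchbox: plain matchbox 36 x 56 x 14 mm, loose, behind the tray on the right; origin: centre of the underside
- gas_lighter: blue stick lighter 243 x 26 x 16 mm, loose, along the front edge of the worktop in front of the cooker; origin: centre of the underside
Things that resemble listed ones, but are neither listed nor needed, are in the scene too. Leave any blue or pink look-alike of the egg_1 alone.

How it is judged:
By the outcome, as a careful person would: the job done as asked, in the order asked, and still so for the second after the job is handed in, with the robot touching nothing.
It also fails if it takes over 64 s, if anything falls off the work surface, if the arm or the gripper's body presses on something with over 40 N, if the wrist force passes 120 N, or if a joint passes its speed limit or range.

ROBOT

A 7-joint arm with a two-finger parallel gripper is mounted at the origin on a cart in front of the work surface, level with it; the furniture and walls round the work are solid. World frame = base frame: x ahead of the robot, y to its left, z up, the work surface at z = 0. Lengths are in m, angles in rad, forces in N, time in s.
With the tool pointing down it reaches from about 0.4 to 0.85 m from the base axis. Payload 4.5 kg.
Tool frame: the origin (TCP) lies midway between the tips of the shut fingers; the grasp point (between the pads) lies 19 mm behind it; z points along the fingers, y is the line along which they close (so a half turn about z gives the same grasp; the last joint's range is limited). The gripper opens to 88 mm and grips with 3 to 60 N. Pads are 18 mm wide; open, the fingers measure 123 mm over their backs; the gripper's body (75 mm by 187 mm) begins 45 mm behind the grasp point.
Start: joints at [1.339, 0.689, -0.195, 1.565, 0.157, 0.902, -0.215], TCP at [0.164, -0.603, 0.239] pointing down, gripper open.
Joint ranges: [-3.01, 3.01], [-0.46, 2.08], [-1.47, 1.51], [0.13, 2.56], [-1, 4.14], [0.04, 2.09], [-2.66, 2.66]. Speed limits (rad/s): [2.57, 2.57, 3.14, 3.14, 3.14, 3.14, 3.14].

INTERFACE

Orientations are given as a unit quaternion [x, y, z, w].
In Python, from plant import * gives the robot as it stands.
- The arm moves only by the tool send_rows, never from a script. Its argument "targets" is a list of rows, each a list of 2 entries, a list of its own where there are three numbers: the shift along the tool's x, y, z in units of 0.3 m (1.0 is 0.3 m), then the turn, a rotation vector about the tool's x, y, z in units of pi rad (1.0 is pi rad). A call has 1 to 12 rows; each row is the pose to reach, as a shift and turn from the pose commanded when the call began, along the tool's axes at that moment, turning the shorter way round; what a row does not reach only later rows make up. A row lasts 1/8 s, in which the tool goes at most 62.5 mm and 10.7 degrees, less where a joint would pass 70% of its speed; a pose out of reach is approached as far as the arm can. A call with a number of a shift or a turn outside -1 to 1 is refused whole. A call with a gripper value outside its range is refused whole. "fingers" is the opening, from 0 (shut) to 1 (fully open), set as the call begins (left out, the last holds). The fingers move at their own pace and stop on an object; "newtons" is the grip in N (left out, the last holds). Time passes only in rows, so rows that repeat a pose let the fingers close. It gives the time, the measured TCP pose, the force, the opening and the grip force at its end, in the units of the state.
- get_state(): the state, without advancing time (a new reading comes with each control period).
- snapshot(name): name is "scene" or "side" or "wrist"; returns a dict with "img" (400x640x3 uint8, blue, green, red), "fx", "fy", "cx", "cy" (pixels), "cam_to_world" (4x4, takes a point from camera to world coordinates); the wrist camera has in their place "T_tool_cam" (4x4, takes a point from camera to tool coordinates, whose origin is the TCP and whose axes are the flange's). Camera axes: x right, y down, z forward; pixel columns grow to the right and rows downward; lengths in m; the calibration is good to about 2 mm. The wrist camera is an equidistant fisheye: a pixel r from the principal point sees the ray r / f radians off the axis. A picture is of the moment at which its call begins: read the wrist's pose just before it. There is no depth.
- finish_job(): hands the job in; it is judged then, once.
The state is a dict: "clock": time; "q": joint angles; "qd": joint speeds; "joint_torque": joint torques, N m; "tool_pos": TCP position; "eef_rot": TCP orientation; "contact_force": force on the tool from outside, world axes, zero at the start; "moment": the same for the moment, N m; "opening": opening from 0.0 (shut) to 1.0 (fully open); "finger_force": force on a finger pad.
Only numpy, scipy, OpenCV 4.12 (cv2) and the standard library are available. Lean on these libraries where they do the work, as an engineer would, in place of code of your own. Each camera call takes 0.05 s, during which the arm holds its last target. There are 200 camera calls.

## Working session

There is one attempt and no reset: what is moved stays moved. The work goes in short steps, Python scripts to look and compute and a tool call to move; the robot and the scene stay as the last step left them, time stands still between calls to the robot, and variables do not carry over. Pictures are saved under pics/ and viewed, at most 10 in all, crops included, and the job is handed in when it is done.

Besides the shell and the picture viewer there is one more tool, called after "Request:" as name(argument=value, ...), one argument or row to a line, values as JSON. send_rows: Moves the arm, as the interface text tells. Its arguments: {"type":"object","properties":{"targets":{"type":"array"},"fingers":{"type":"number"},"newtons":{"type":"number"}},"required":["targets"]}

```bash
mkdir -p pics; ls
python3 - <<'E'
from plant import *
import cv2,pickle
s=get_state();print(s)
d={}
for n in("scene","side","wrist"):
    d[n]=snapshot(n);cv2.imwrite(f"pics/{n}0.png",d[n]["img"])
    print(n,{k:v for k,v in d[n].items() if k!="img"})
pickle.dump(d,open("d0.pkl","wb"))
E
```

```text
pics
{'clock': 0.0, 'q': array([ 1.33877189,  0.68998238, -0.1944942 ,  1.56636187,  0.15729945,
        0.90248999, -0.21509465]), 'qd': array([ 1.39122088e-03, -2.02084584e-03,  5.40968786e-04,  1.16840986e-03,
        8.51708739e-05,  7.01757498e-04,  2.91036914e-03]), 'joint_torque': array([-1.43264624e-04, -5.27556252e+01, -1.26681212e+00, -1.53427380e+01,
       -5.25506702e-02,  6.72349430e-03,  1.72995879e-04]), 'tool_pos': array([ 0.16396351, -0.602445  ,  0.23790578]), 'eef_rot': array([ 9.91174683e-01,  1.32559010e-01, -1.94809129e-04, -9.04871579e-04]), 'contact_force': array([-0.93535732, -0.55870437, -0.33218789]), 'moment': array([ 0.00181918, -0.05011771,  0.0398166 ]), 'finger_force': 0.0, 'opening': 0.9999853736165892}
scene {'fx': 442.7737453632415, 'fy': 442.7737453632415, 'cx': 323.3791526142616, 'cy': 199.57219045134278, 'cam_to_world': array([[-0.82091279, -0.36231728,  0.44139367,  0.00892581],
       [-0.57068449,  0.4927237 , -0.65691899,  0.81352093],
       [ 0.02052798, -0.79116973, -0.61125205,  0.77912317],
       [ 0.        ,  0.        ,  0.        ,
[... 154 characters left out ...]
95855095, -0.17329276,  0.22616298,  0.28261864],
       [-0.28452568, -0.54038534,  0.79185151, -0.74768273],
       [-0.01500697, -0.8233792 , -0.56729313,  0.67308718],
       [ 0.        ,  0.        ,  0.        ,  1.        ]])}
wrist {'fx': 309.70691628693146, 'fy': 309.70691628693146, 'cx': 313.19700066785504, 'cy': 197.8731672319448, 'T_tool_cam': array([[ 1.04960731e-03, -9.52086929e-01, -3.05825733e-01,
         8.12430619e-02],
       [ 9.99999435e-01,  1.05123336e-03,  1.59375670e-04,
        -4.53287135e-04],
       [ 1.69754720e-04, -3.05825727e-01,  9.52087494e-01,
        -1.47363209e-01],
       [ 0.00000000e+00,  0.00000000e+00,  0.00000000e+00,
         1.00000000e+00]])}
```

View pics/scene0.png

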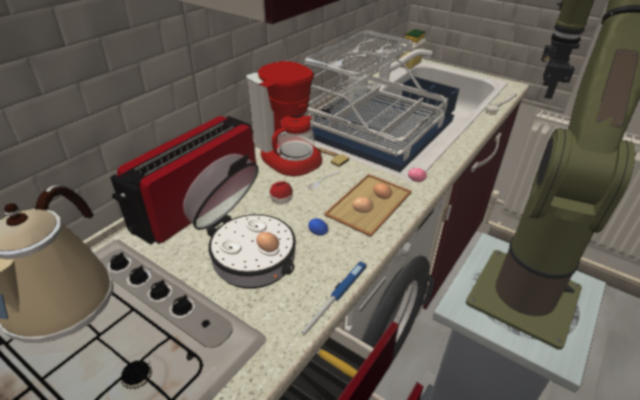

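View pics/side0.png

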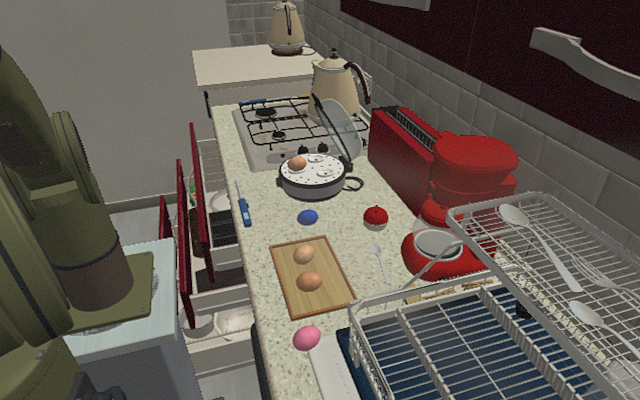

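Candidates: scene view, tray eggs at (383,190) darker = egg_1 and (363,204) lighter = egg_2; egg_3 in the cooker at (268,241); decoys are blue (318,226) and pink (417,174); the red timer is at (281,190). In the side view the tray eggs are at (309,281) and (304,253), and the cooker is at (313,173). I choose the two brown eggs on the tray, and check them in one close crop.

```bash
cat > h.py <<'E'
import numpy as np,cv2,pickle
from scipy.spatial.transform import Rotation as R
def ray(c,uv):
    uv=np.atleast_2d(np.asarray(uv,float)); T=c["cam_to_world"]
    d=np.c_[(uv[:,0]-c["cx"])/c["fx"],(uv[:,1]-c["cy"])/c["fy"],np.ones(len(uv))]@T[:3,:3].T
    return T[:3,3],d/np.linalg.norm(d,axis=1,keepdims=True)
def plane(c,uv,z):
    o,d=ray(c,uv); return o+d*((z-o[2])/d[:,2])[:,None]
def tri(rs):
    A=np.zeros((3,3));b=np.zeros(3)
    for o,d in rs:
        P=np.eye(3)-np.outer(d,d);A+=P;b+=P@o
    x=np.linalg.solve(A,b);return x,[np.linalg.norm((np.eye(3)-np.outer(d,d))@(x-o)) for o,d in rs]
def proj(c,p):
    T=np.linalg.inv(c["cam_to_world"]);q=np.atleast_2d(p)@T[:3,:3].T+T[:3,3]
    return np.c_[q[:,0]/q[:,2]*c["fx"]+c["cx"],q[:,1]/q[:,2]*c["fy"]+c["cy"]]
def wristcam(w,pos,quat):
    X=np.eye(4);X[:3,:3]=R.from_quat(quat).as_matrix();X[:3,3]=pos
    return dict(w,cam_to_world=X@w["T_tool_cam"])
def wray(c,uv):
    uv=np.atleast_2d(np.asarray(uv,float));e=(uv-[c["cx"],c["cy"]])/c["fx"];r=np.linalg.norm(e,axis=1)+1e-12
    d=np.c_[e*(np.sin(r)/r)[:,None],np.cos(r)]@c["cam_to_world"][:3,:3].T
    return c["cam_to_world"][:3,3],d
def wplane(c,uv,z):
    o,d=wray(c,uv);return o+d*((z-o[2])/d[:,2])[:,None]
def egg_blobs(img,lo=(5,60,90),hi=(17,200,255),amin=60):
    m=cv2.inRange(cv2.cvtColor(img,cv2.COLOR_BGR2HSV),lo,hi)
    m=cv2.morphologyEx(m,cv2.MORPH_OPEN,np.ones((3,3)))
    cs,_=cv2.findContours(m,cv2.RETR_EXTERNAL,cv2.CHAIN_APPROX_NONE)
    return [c for c in cs if cv2.contourArea(c)>amin]
E
python3 - <<'E'
from h import *
d=pickle.load(open("d0.pkl","rb"))
pts=dict(scene=[(383,190),(363,205),(268,241),(375,205)],side=[(309,281),(304,253),(298,163),(290,280)])
for n,p in pts.items():
    h=cv2.cvtColor(d[n]["img"],cv2.COLOR_BGR2HSV)
    print(n,[h[v,u].tolist() for u,v in p])
    for c in egg_blobs(d[n]["img"]):
        (x,y),ax,a=cv2.fitEllipse(c); print(round(x),round(y),np.round(ax,1),cv2.contourArea(c))
a=cv2.resize(d["scene"]["img"][150:300,190:430],None,fx=3.3,fy=3.3,interpolation=cv2.INTER_CUBIC)[:,:792]
cv2.imwrite("pics/crop1.png",a)
a=cv2.resize(d["side"]["img"][85:325,220:400],(450,600),interpolation=cv2.INTER_CUBIC)
cv2.imwrite("pics/crop2.png",a)
E
```

```text
scene [[12, 124, 192], [13, 104, 182], [12, 113, 197], [19, 107, 171]]
267 241 [17.2 22.3] 300.0
362 204 [15.7 20.5] 252.0
364 209 [43.2 65.6] 364.5
386 188 [17.9 47.6] 366.0
side [[13, 117, 172], [13, 99, 200], [12, 109, 159], [21, 110, 163]]
330 308 [ 2.7 46.3] 75.0
309 281 [19.  25.5] 380.0
304 254 [17.  21.6] 285.5
301 -31 [103.5 696.5] 207.0
296 163 [12.9 17.6] 174.5
```

View pics/crop1.png

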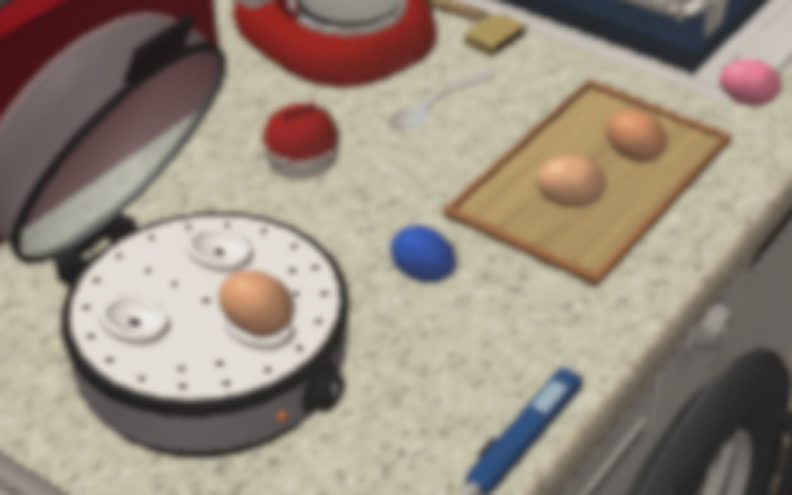

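The crop confirms it: darker egg_1 at crop (636,134), lighter egg_2 at (571,180), both inside the tray rim. Empty dimples are at (221,250) and (136,320), lid tab at (160,52), hinge at about (98,246).

Run:
```python
from h import *
np.set_printoptions(precision=4,suppress=True)
d=pickle.load(open("d0.pkl","rb"));S=d["scene"];D=d["side"]
f=lambda u,v:(190+u/3.3,150+v/3.3)
for n,(a,b) in dict(dR=((219,251),(137,320)),).items(): print(plane(S,[f(*a),f(*b)],0.071))
print("hinge",plane(S,[f(98,246)],0.072),"dial",plane(S,[f(325,388)],0.04))
print("tray corners",plane(S,[f(590,83),f(730,137),f(597,280),f(447,210)],0.01))
def ell(c,win,hi):
    x0,y0,x1,y1=win;im=c["img"][y0:y1,x0:x1]
    cs=egg_blobs(im,(5,60,60),(hi,255,255),40);cc=max(cs,key=cv2.contourArea)
    (x,y),ax,an=cv2.fitEllipse(cc);return (x+x0,y+y0),ax,an
W=dict(egg1=((370,177,396,202),(294,268,326,294)),egg2=((350,194,376,214),(291,241,317,266)),egg3=((254,230,283,254),(286,152,308,171)))
for n,(w1,w2) in W.items():
    a=ell(S,w1,16);b=ell(D,w2,17)
    r=[ (lambda o_d:(o_d[0],o_d[1][0]))(ray(c,[e[0]])) for c,e in((S,a),(D,b))]
    print(n,a,b,tri(r), plane(S,[a[0]],.0255 if n<"egg3" else .0905),plane(D,[b[0]],.0255 if n<"egg3" else .0905))
# plate circle
m=cv2.inRange(cv2.cvtColor(S["img"],cv2.COLOR_BGR2HSV),(0,0,185),(180,50,255));m[:,:195]=0;m[:,300:]=0;m[:205]=0;m[290:]=0
m=cv2.morphologyEx(m,cv2.MORPH_OPEN,np.ones((3,3)))
c=max(cv2.findContours(m,0,cv2.CHAIN_APPROX_NONE)[0],key=cv2.contourArea)
P=plane(S,cv2.convexHull(c)[:,0],.068)[:,:2]
A=np.c_[2*P,np.ones(len(P))];q=np.linalg.lstsq(A,(P**2).sum(1),rcond=None)[0];print("plate",q[:2],np.sqrt(q[2]+q[:2]@q[:2]))
print(np.abs(np.linalg.norm(P-q[:2],axis=1)-np.sqrt(q[2]+q[:2]@q[:2])).max())
```

```text
[[0.5911 0.2345 0.071 ]
 [0.5883 0.3223 0.071 ]]
hinge [[0.6652 0.2832 0.072 ]] dial [[0.4623 0.2738 0.04  ]]
tray corners [[ 0.5219 -0.1965  0.01  ]
 [ 0.3789 -0.1973  0.01  ]
 [ 0.3802  0.0366  0.01  ]
 [ 0.5239  0.0351  0.01  ]]
egg1 ((382.7377042770386, 189.00484466552734), (17.128616333007812, 18.586402893066406), 164.97720336914062) ((308.6020393371582, 281.19061946868896), (19.049123764038086, 25.539104461669922), 80.66488647460938) (array([ 0.4381, -0.1314,  0.031 ]), [np.float64(0.0019366302836916838), np.float64(0.00193663028369158)]) [[ 0.4435 -0.1389  0.0255]] [[ 0.4375 -0.1271  0.0255]]
egg2 ((362.55663204193115, 204.1146059036255), (14.490423202514648, 19.835559844970703), 96.52889251708984) ((303.5153932571411, 253.95929336547852), (16.96733856201172, 21.62224006652832), 52.66720962524414) (array([ 0.4508, -0.0398,  0.0284]), [np.float64(0.0016404652711454319), np.float64(0.0016404652711454457)]) [[ 0.4544 -0.0436  0.0255]] [[ 0.4499 -0.0375  0.0255]]
egg3 ((266.91256523132324, 240.99011898040771), (17.234098434448242, 22.319602966308594), 118.94278717041016) ((296.4157600402832, 163.0811128616333), (13.316895484924316, 17.7176456451416), 82.97264862060547) (array([0.5166, 0.2785, 0.0945]), [np.float64(0.0016676199487218708), np.float64(0.001667619948721772)]) [[0.5217 0.2749 0.0905]] [[0.5165 0.2839 0.0905]]
plate [0.5671 0.2769] 0.09214416912024977
0.0005407756866426111
```

View pics/crop2.png

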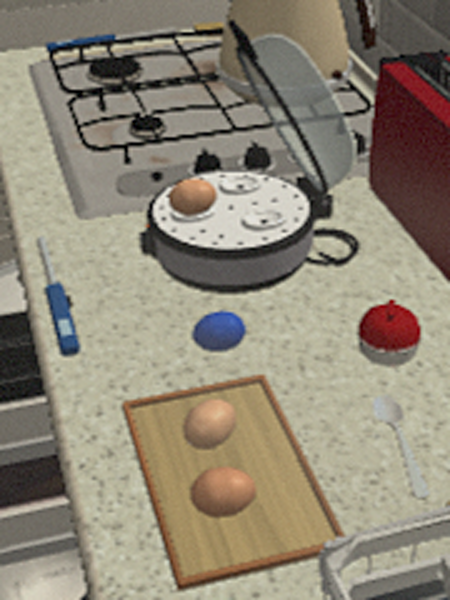

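The side crop agrees: cooker with one egg, two empty dimples at crop (265,217) and (240,184), nothing else on the tray. The egg yaws need a view from above, so I'll move there with the wrist camera turned to the robot's side.

```bash
cat >> h.py <<'E'
def Rtool(yaw,tilt,flip=True):
    """fingers point down, leaned by tilt so that they point forward along heading yaw; flip: tool x faces back"""
    h=np.array([np.cos(yaw),np.sin(yaw),0]);z=np.sin(tilt)*h+np.array([0,0,-np.cos(tilt)])
    x=np.cos(tilt)*h+np.array([0,0,np.sin(tilt)]);x=-x if flip else x
    return R.from_matrix(np.c_[x,np.cross(z,x),z])
def rel(s,pos,Rt):
    """shift, turn in move units from pose s to the target"""
    R0=R.from_quat(s["eef_rot"])
    return np.round(R0.inv().apply(np.asarray(pos)-s["tool_pos"])/.3,4),np.round((R0.inv()*Rt).as_rotvec()/np.pi,4)
E
python3 - <<'E'
from h import *
from plant import *
s=get_state()
print(rel(s,[.28,-.37,.28],Rtool(-1.7,0)))
print(rel(s,[.42,-.085,.23],Rtool(0,0)))
d=pickle.load(open("d0.pkl","rb"))
f=lambda u,v:(190+u/3.3,150+v/3.3)
g=lambda u,v:(220+u*.4,85+v*.4)
print(plane(d["side"],[g(265,217),g(240,184)],.071))
r=[(o,q[0]) for o,q in (ray(d["scene"],[f(160,52)]),ray(d["side"],[g(238,38)]))];print("tab",tri(r))
E
```

```text
(array([ 0.5768, -0.6468, -0.1388]), array([-4.000e-04, -2.000e-04, -3.742e-01]))
(array([ 1.2767, -1.4406,  0.0288]), array([-1.000e-04, -6.000e-04, -9.154e-01]))
[[0.59403798 0.24036651 0.071     ]
 [0.58908532 0.32728918 0.071     ]]
tab (array([0.57727331, 0.28249068, 0.27549083]), [np.float64(0.00024646327664253883), np.float64(0.0002464632766425599)])
```

Request:
send_rows(
  targets=[
    [[0.577, -0.647, -0.139], [0, 0, -0.374]],
    [[0.577, -0.647, -0.139], [0, 0, -0.374]],
    [[0.577, -0.647, -0.139], [0, 0, -0.374]],
    [[0.577, -0.647, -0.139], [0, 0, -0.374]],
    [[0.577, -0.647, -0.139], [0, 0, -0.374]],
    [[0.577, -0.647, -0.139], [0, 0, -0.374]],
    [[0.577, -0.647, -0.139], [0, 0, -0.374]],
  ],
)

```text
clock: 1.02
tool_pos: [0.2802, -0.37, 0.2804]
eef_rot: [0.75, 0.661, 0.0, -0.0]
contact_force: [-0.1, 0.2, -0.5]
opening: 0.998
finger_force: 0.0
```

Run:
```python
from h import *
from plant import *
s=get_state();print(s["clock"],s["tool_pos"],s["q"])
print(rel(s,[.42,-.085,.23],Rtool(0,0)))
```

```text
1.025 [ 0.28022459 -0.36999864  0.28041059] [ 1.202268    0.46170768 -0.56304422  1.96480628  0.33534011  0.80731564
  0.32483736]
(array([1.0012, 0.3423, 0.1681]), array([ 0.000e+00, -1.000e-04, -5.403e-01]))
```

Request:
send_rows(
  targets=[
    [[0.99, 0.342, 0.168], [0, 0, -0.54]],
    [[0.99, 0.342, 0.168], [0, 0, -0.54]],
    [[0.99, 0.342, 0.168], [0, 0, -0.54]],
    [[0.99, 0.342, 0.168], [0, 0, -0.54]],
    [[0.99, 0.342, 0.168], [0, 0, -0.54]],
    [[0.99, 0.342, 0.168], [0, 0, -0.54]],
    [[0.99, 0.342, 0.168], [0, 0, -0.54]],
    [[0.99, 0.342, 0.168], [0, 0, -0.54]],
    [[0.99, 0.342, 0.168], [0, 0, -0.54]],
    [[0.99, 0.342, 0.168], [0, 0, -0.54]],
    [[0.99, 0.342, 0.168], [0, 0, -0.54]],
  ],
)

```text
clock: 2.4
tool_pos: [0.4204, -0.0892, 0.2299]
eef_rot: [0.004, 1.0, -0.0, -0.0]
contact_force: [-0.4, -0.7, 0.3]
opening: 0.997
finger_force: 0.0
```

Run:
```python
from h import *
from plant import *
np.set_printoptions(precision=4,suppress=True)
s=get_state();print(s["clock"],s["q"]);w=snapshot("wrist");c=wristcam(w,s["tool_pos"],s["eef_rot"])
pickle.dump(c,open("w1.pkl","wb"))
im=w["img"].copy()
for b in egg_blobs(w["img"],(4,70,60),(16,255,255),300):
    (x,y),ax,an=cv2.fitEllipse(b)
    if cv2.contourArea(b)>6000: continue
    P=wplane(c,b[:,0],.0255)[:,:2];m=P.mean(0)
    e=cv2.fitEllipse(((P-m)*1e4).astype(np.float32))
    print((round(x),round(y)),ax,an,"world c",np.array(e[0])/1e4+m,"axes",np.array(e[1])/1e4,"major yaw deg",(e[2]+90)%180)
    cv2.ellipse(im,((x,y),ax,an),(0,255,0),1)
cv2.imwrite("pics/w1.png",im)
```

```text
2.4 [ 0.7203  0.6072 -0.9739  2.1132  0.7201  0.7975  0.8542]
(574, 253) (25.08722496032715, 34.347110748291016) 10.931262016296387 world c [0.5611 0.3694] axes [0.0578 0.0911] major yaw deg 55.54154968261719
(354, 196) (34.757205963134766, 45.44091033935547) 150.5074920654297 world c [ 0.4548 -0.0387] axes [0.0418 0.0578] major yaw deg 29.376174926757812
(279, 187) (35.51359176635742, 47.15470886230469) 6.27184534072876 world c [ 0.4425 -0.129 ] axes [0.0423 0.0585] major yaw deg 170.4635772705078
(316, 190) (123.32386779785156, 219.24127197265625) 89.04071044921875 world c [ 0.4508 -0.0842] axes [0.1561 0.2697] major yaw deg 90.69649493694305
```

View pics/w1.png

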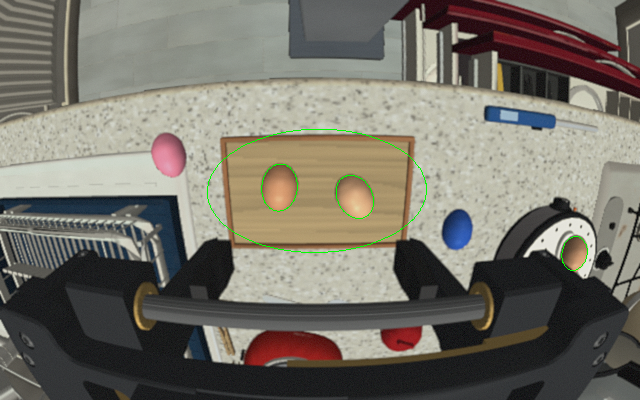

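The wrist view shows egg_1 at (279,187) and egg_2 at (354,196), both fitted well (58x42 mm). Egg_1's axis lies at about -9.5° and egg_2's at 29.4°. I'll pick egg_2 first with the tool already tilted 27° along its axis, so it stays level when placed.

```bash
cat > p1.py <<'E'
from h import *
from plant import *
import sys
np.set_printoptions(precision=4,suppress=True)
x,y,z,yaw,tilt,ahead=map(float,sys.argv[1:7])
Rt=Rtool(np.radians(yaw),np.radians(tilt));s=get_state()
zt=Rt.as_matrix()[:,2];print("clock",s["clock"],"pos",s["tool_pos"],"F",s["contact_force"],"open",s["opening"],s["finger_force"],"q",s["q"])
for a in sys.argv[7:] or ["0"]:
    p=np.array([x,y,z])+zt*(ahead-float(a));r=rel(s,p,Rt);print("back",a,p,*r,"rows",np.ceil(max(np.linalg.norm(r[0])*.3/.0625,np.linalg.norm(r[1])*180/10.7)))
E
python3 p1.py .4535 -.039 .0255 29.4 27 .014 .1 0
```

```text
clock 2.45 pos [ 0.4204 -0.0892  0.23  ] F [-0.6695  0.3763  0.8083] open 1.0014679617527629 0.0 q [ 0.7201  0.607  -0.9737  2.1131  0.7201  0.7975  0.8546]
back .1 [ 0.4195 -0.0582  0.1021] [0.0039 0.1035 0.4263] [-0.0391 -0.1466 -0.1624] rows 4.0
back 0 [ 0.459  -0.0359  0.013 ] [-0.1274  0.1788  0.7232] [-0.0391 -0.1466 -0.1624] rows 4.0
```

Request:
send_rows(
  targets=[
    [[0.004, 0.1035, 0.426], [-0.039, -0.1466, -0.1624]],
    [[0.004, 0.1035, 0.426], [-0.039, -0.1466, -0.1624]],
    [[0.004, 0.1035, 0.426], [-0.039, -0.1466, -0.1624]],
    [[0.004, 0.1035, 0.426], [-0.039, -0.1466, -0.1624]],
    [[0.004, 0.1035, 0.426], [-0.039, -0.1466, -0.1624]],
    [[0.004, 0.1035, 0.426], [-0.039, -0.1466, -0.1624]],
    [[0.004, 0.1035, 0.426], [-0.039, -0.1466, -0.1624]],
  ],
  fingers=0.72,
)

```text
clock: 3.32
tool_pos: [0.4228, -0.0601, 0.1023]
eef_rot: [-0.248, 0.94, 0.061, 0.225]
contact_force: [0.5, -0.0, -1.1]
opening: 0.715
finger_force: 0.0
```

```bash
python3 p1.py .4535 -.039 .0255 29.4 27 .014 .1 0
python3 - <<'E'
from h import *
from plant import *
s=get_state();w=snapshot("wrist");c=wristcam(w,s["tool_pos"],s["eef_rot"])
for b in egg_blobs(w["img"],(4,70,60),(16,255,255),300):
    if cv2.contourArea(b)>9000: continue
    P=wplane(c,b[:,0],.0255)[:,:2];m=P.mean(0);e=cv2.fitEllipse(((P-m)*1e4).astype(np.float32))
    print(np.round(b[:,0].mean(0)),np.array(e[0])/1e4+m,np.array(e[1])/1e4,(e[2]+90)%180)
E
```

```text
clock 3.325 pos [ 0.4228 -0.0601  0.1023] F [ 0.5352 -0.0153 -1.148 ] open 0.7149492374537473 0.0 q [ 0.9166  1.1062 -1.2416  2.5587  2.1188  0.8377  0.1831]
back .1 [ 0.4195 -0.0582  0.1021] [ 0.006   0.011  -0.0024] [ 0.0012 -0.0002  0.0004] rows 1.0
back 0 [ 0.459  -0.0359  0.013 ] [0.0057 0.0098 0.3309] [ 0.0012 -0.0002  0.0004] rows 2.0
```

Joint 4 is at its range end (2.559 of 2.56), so I'll use a smaller tilt of 21°.

```bash
python3 p1.py .4535 -.039 .0255 29.4 21 .014 .08 0
```

```text
clock 3.375 pos [ 0.421  -0.0611  0.1008] F [-1.7223 -2.7209 -2.743 ] open 0.7194715591743214 0.0 q [ 0.9229  1.1128 -1.2457  2.5599  2.1144  0.8405  0.1886]
back .08 [ 0.4329 -0.0506  0.0871] [-0.0257  0.0107  0.0642] [ 0.0021  0.0326 -0.0007] rows 1.0
back 0 [ 0.4579 -0.0365  0.0124] [0.0016 0.0089 0.3295] [ 0.0021  0.0326 -0.0007] rows 2.0
```

Request:
send_rows(
  targets=[
    [[-0.025, 0.011, 0.064], [0.002, 0.0326, -0.0007]],
    [[-0.025, 0.011, 0.064], [0.002, 0.0326, -0.0007]],
    [[-0.025, 0.011, 0.064], [0.002, 0.0326, -0.0007]],
  ],
)

```text
clock: 3.75
tool_pos: [0.4341, -0.0491, 0.0892]
eef_rot: [-0.251, 0.951, 0.044, 0.177]
contact_force: [0.2, 0.1, 0.3]
opening: 0.72
finger_force: 0.0
```

```bash
python3 p1.py .4535 -.039 .0255 29.4 21 .014 .08 .03 0;python3 - <<'E'
from h import *
from plant import *
s=get_state();w=snapshot("wrist");c=wristcam(w,s["tool_pos"],s["eef_rot"]);pickle.dump(c,open("w2.pkl","wb"));cv2.imwrite("pics/w2.png",w["img"])
E
```

```text
clock 3.75 pos [ 0.4341 -0.0491  0.0892] F [0.1632 0.1488 0.3264] open 0.7195314602531373 0.0 q [ 0.7995  1.0636 -1.1636  2.4839  1.9939  0.8018  0.2241]
back .08 [ 0.4329 -0.0506  0.0871] [ 0.0079 -0.0023  0.0044] [-0.0013 -0.      0.0016] rows 1.0
back .03 [ 0.4485 -0.0418  0.0404] [ 0.0079 -0.0016  0.171 ] [-0.0013 -0.      0.0016] rows 1.0
back 0 [ 0.4579 -0.0365  0.0124] [ 0.0079 -0.0012  0.271 ] [-0.0013 -0.      0.0016] rows 2.0
```

View pics/w2.png

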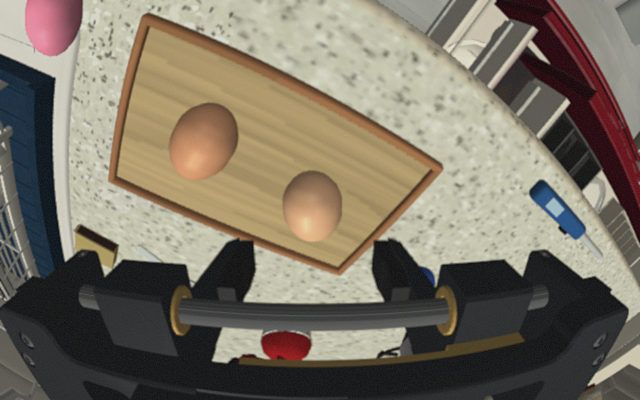

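Egg_2 sits centred between the fingers at (312,206), with its long axis vertical in the picture as wanted. Descending and gripping.

Request:
send_rows(
  targets=[
    [[0.008, -0.0015, 0.1], [-0.0013, 0, 0.0016]],
    [[0.008, -0.0015, 0.171], [-0.0013, 0, 0.0016]],
    [[0.008, -0.0015, 0.22], [-0.0013, 0, 0.0016]],
    [[0.008, -0.0015, 0.268], [-0.0013, 0, 0.0016]],
    [[0.008, -0.0015, 0.268], [-0.0013, 0, 0.0016]],
    [[0.008, -0.0015, 0.268], [-0.0013, 0, 0.0016]],
  ],
)

```text
clock: 4.55
tool_pos: [0.4577, -0.0366, 0.0135]
eef_rot: [-0.249, 0.951, 0.047, 0.177]
contact_force: [-1.0, 0.4, -0.3]
opening: 0.723
finger_force: 0.0
```

Request:
send_rows(
  targets=[
    [[0, 0, 0], [0, 0, 0]],
    [[0, 0, 0], [0, 0, 0]],
    [[0, 0, 0], [0, 0, 0]],
    [[0, 0, 0], [0, 0, 0]],
    [[0, 0, 0], [0, 0, 0]],
    [[0, 0, 0], [0, 0, 0]],
  ],
  fingers=0.3,
  newtons=8,
)

```text
clock: 5.3
tool_pos: [0.4581, -0.0366, 0.0133]
eef_rot: [-0.249, 0.951, 0.047, 0.177]
contact_force: [0.5, -2.0, 4.9]
opening: 0.486
finger_force: 8.0
```

```bash
python3 p1.py .4535 -.039 .1755 29.4 21 .014; python3 p1.py .50 .28 .24 2 21 .014
```

```text
clock 5.3 pos [ 0.4581 -0.0366  0.0133] F [ 0.536  -1.9924  4.91  ] open 0.486222934756016 8.007227266207337 q [ 0.7421  1.2692 -1.1071  2.4288  2.1411  0.9277  0.1928]
back 0 [ 0.4579 -0.0365  0.1624] [-0.1782  0.0009 -0.4639] [ 0.0002  0.0004 -0.0001] rows 3.0
clock 5.3 pos [ 0.4581 -0.0366  0.0133] F [ 0.536  -1.9924  4.91  ] open 0.486222934756016 8.007227266207337 q [ 0.7421  1.2692 -1.1071  2.4288  2.1411  0.9277  0.1928]
back 0 [0.505  0.2802 0.2269] [-0.8665  0.8437 -0.4286] [0.0548 0.0003 0.142 ] rows 7.0
```

Request:
send_rows(
  targets=[
    [[-0.02, 0, -0.05], [0, 0, 0]],
    [[-0.06, 0, -0.16], [0, 0, 0]],
    [[-0.12, 0, -0.31], [0, 0, 0]],
    [[-0.178, 0, -0.464], [0, 0, 0]],
    [[-0.178, 0, -0.464], [0, 0, 0]],
    [[-0.178, 0, -0.464], [0, 0, 0]],
  ],
)

```text
clock: 6.05
tool_pos: [0.4572, -0.0373, 0.1614]
eef_rot: [-0.249, 0.951, 0.047, 0.176]
contact_force: [0.4, 0.2, -0.9]
opening: 0.485
finger_force: 8.0
```

```bash
python3 p1.py .46 .28 .24 2 21 .014
```

```text
clock 6.05 pos [ 0.4572 -0.0373  0.1614] F [ 0.3986  0.1611 -0.9448] open 0.48548639931575466 7.9982867650687695 q [ 0.7988  0.8419 -1.1524  2.376   1.6886  0.5887  0.4486]
back 0 [0.465  0.2802 0.2269] [-0.5836  0.9099 -0.0096] [ 0.0547 -0.0004  0.1418] rows 6.0
```

Held (force -0.9 N, opening unchanged). Carry to a view pose in front of the cooker, in stepped rows.

Request:
send_rows(
  targets=[
    [[-0.08, 0.1, 0], [0.006, 0, 0.015]],
    [[-0.16, 0.25, 0], [0.014, 0, 0.036]],
    [[-0.26, 0.4, 0], [0.022, 0, 0.06]],
    [[-0.36, 0.55, -0.005], [0.032, 0, 0.085]],
    [[-0.45, 0.7, -0.008], [0.042, 0, 0.11]],
    [[-0.54, 0.84, -0.01], [0.05, 0, 0.13]],
    [[-0.584, 0.91, -0.01], [0.0547, 0, 0.142]],
    [[-0.584, 0.91, -0.01], [0.0547, 0, 0.142]],
    [[-0.584, 0.91, -0.01], [0.0547, 0, 0.142]],
    [[-0.584, 0.91, -0.01], [0.0547, 0, 0.142]],
  ],
)

```text
clock: 7.3
tool_pos: [0.4655, 0.2785, 0.2269]
eef_rot: [-0.017, 0.983, 0.002, 0.181]
contact_force: [0.1, -0.1, -1.2]
opening: 0.485
finger_force: 8.0
```

```bash
python3 p1.py .46 .28 .24 2 21 .014;python3 - <<'E'
from h import *
from plant import *
s=get_state();w=snapshot("wrist");c=wristcam(w,s["tool_pos"],s["eef_rot"]);pickle.dump(c,open("w3.pkl","wb"));cv2.imwrite("pics/w3.png",w["img"])
E
```

```text
clock 7.3 pos [0.4655 0.2785 0.2269] F [ 0.0556 -0.0753 -1.2228] open 0.484694034176773 7.99834169447422 q [-0.07    0.7807 -1.2071  2.0994  1.3416  1.0746 -0.4213]
back 0 [0.465  0.2802 0.2269] [ 0.0013  0.0056 -0.0006] [-0.0007 -0.0005 -0.0002] rows 1.0
```

View pics/w3.png

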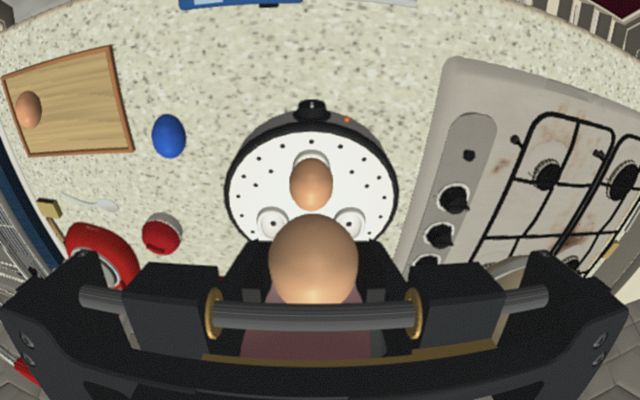

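The held egg is level, at (313,262). Egg_3 is at (311,184), and the dimple holes are at (272,223) (right) and (347,223) (left), with the dial at (312,108). Refining these numerically.

Run:
```python
from h import *
np.set_printoptions(precision=4,suppress=True)
c=pickle.load(open("w3.pkl","rb"));im=c["img"];g=cv2.cvtColor(im,cv2.COLOR_BGR2GRAY)
def dark(u,v,r=5):
    w=g[v-r:v+r+1,u-r:u+r+1].astype(float);q=np.clip(np.median(w)-15-w,0,None);yy,xx=np.mgrid[-r:r+1,-r:r+1]
    return [u+(q*xx).sum()/q.sum(),v+(q*yy).sum()/q.sum()]
h=[dark(272,223),dark(347,223)];print(h);H=wplane(c,h,.07);print("holes",H, "yaw",np.degrees(np.arctan2(-(H[1]-H[0])[0],(H[1]-H[0])[1])))
m=cv2.inRange(cv2.cvtColor(im,cv2.COLOR_BGR2HSV),(0,0,180),(180,45,255));m[:125]=0;m[245:]=0;m[:,:222]=0;m[:,402:]=0
m=cv2.morphologyEx(m,cv2.MORPH_OPEN,np.ones((3,3)))
k=max(cv2.findContours(m,0,cv2.CHAIN_APPROX_NONE)[0],key=cv2.contourArea)
k=cv2.convexHull(k)[:,0];k=k[k[:,1]<225];P=wplane(c,k,.068)[:,:2]
A=np.c_[2*P,np.ones(len(P))];q=np.linalg.lstsq(A,(P**2).sum(1),rcond=None)[0];r=np.sqrt(q[2]+q[:2]@q[:2]);print("plate",q[:2],r,np.abs(np.linalg.norm(P-q[:2],axis=1)-r).max())
b=[b for b in egg_blobs(im[150:214,285:340],(4,70,60),(16,255,255),300)]
for b in b:
    P=wplane(c,b[:,0]+[285,150],.0905)[:,:2];mm=P.mean(0);e=cv2.fitEllipse(((P-mm)*1e4).astype(np.float32));print("egg3",np.array(e[0])/1e4+mm,np.array(e[1])/1e4,(e[2]+90)%180)
print("dial",wplane(c,[[312,110]],.04))
# held egg
b=max(egg_blobs(im[205:305,255:370],(3,50,40),(18,255,255),300),key=cv2.contourArea)
(x,y),ax,an=cv2.fitEllipse(b);print("held",x+255,y+205,ax,an)
```

```text
[[np.float64(272.86470985155194), np.float64(223.09244264507421)], [np.float64(347.1922234392114), np.float64(224.48685651697699)]]
holes [[0.5945 0.2357 0.07  ]
 [0.5935 0.3243 0.07  ]] yaw 0.6270933678438296
plate [0.5685 0.28  ] 0.09399623003539802 0.0003159924138183001
egg3 [0.5227 0.2788] [0.0413 0.0633] 1.10491943359375
dial [[0.4634 0.2779 0.04  ]]
held 313.0709991455078 261.7141914367676 (92.041748046875, 93.31389617919922) 158.60562133789062
```

```bash
python3 p1.py .592 .3237 .092 1 25 .014 .12 .05 .02 0
```

```text
clock 7.35 pos [0.4656 0.2788 0.2272] F [-0.4972  0.0457 -1.3099] open 0.48253685570074867 7.998310681432486 q [-0.07    0.7803 -1.2074  2.099   1.3415  1.0745 -0.4213]
back .12 [0.5472 0.3229 0.1881] [-0.212   0.1381  0.2207] [ 0.0017 -0.0226  0.0048] rows 2.0
back .05 [0.5768 0.3234 0.1246] [-0.2285  0.1368  0.4535] [ 0.0017 -0.0226  0.0048] rows 3.0
back .02 [0.5895 0.3237 0.0974] [-0.2356  0.1362  0.5532] [ 0.0017 -0.0226  0.0048] rows 3.0
back 0 [0.5979 0.3238 0.0793] [-0.2403  0.1358  0.6197] [ 0.0017 -0.0226  0.0048] rows 4.0
```

Request:
send_rows(
  targets=[
    [[-0.05, 0.04, 0.05], [0.0005, -0.006, 0.001]],
    [[-0.13, 0.09, 0.13], [0.001, -0.014, 0.003]],
    [[-0.212, 0.138, 0.22], [0.0017, -0.0226, 0.0048]],
    [[-0.22, 0.1375, 0.34], [0.0017, -0.0226, 0.0048]],
    [[-0.2285, 0.137, 0.45], [0.0017, -0.0226, 0.0048]],
    [[-0.2285, 0.137, 0.4535], [0.0017, -0.0226, 0.0048]],
    [[-0.2285, 0.137, 0.4535], [0.0017, -0.0226, 0.0048]],
    [[-0.2285, 0.137, 0.4535], [0.0017, -0.0226, 0.0048]],
  ],
)

```text
clock: 8.35
tool_pos: [0.5765, 0.3265, 0.1275]
eef_rot: [-0.009, 0.976, 0.004, 0.218]
contact_force: [1.1, -0.8, 0.2]
opening: 0.481
finger_force: 8.0
```

```bash
python3 p1.py .592 .3237 .092 1 25 .014  .02 0.01 0
python3 - <<'E'
from h import *
from plant import *
a=[cv2.resize(snapshot(n)["img"][y:y+110,x:x+150],(400,293),interpolation=cv2.INTER_CUBIC) for n,x,y in(("scene",180,165),("side",260,90))]
cv2.imwrite("pics/pl1.png",np.hstack(a))
E
```

```text
clock 8.35 pos [0.5765 0.3265 0.1275] F [ 1.1176 -0.7667  0.2309] open 0.48126328983152966 7.99841646105051 q [-0.1592  1.0214 -1.0415  1.9008  1.6154  1.0874 -0.4349]
back .02 [0.5895 0.3237 0.0974] [ 0.0037 -0.0108  0.1088] [0.0013 0.0009 0.0003] rows 1.0
back 0.01 [0.5937 0.3237 0.0884] [ 0.0038 -0.0109  0.1421] [0.0013 0.0009 0.0003] rows 1.0
back 0 [0.5979 0.3238 0.0793] [ 0.0039 -0.0111  0.1755] [0.0013 0.0009 0.0003] rows 1.0
```

View pics/pl1.png

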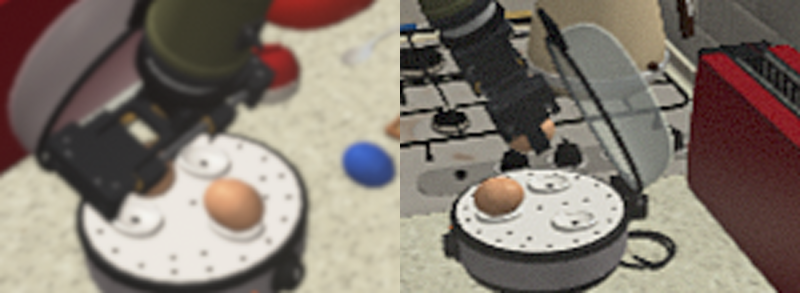

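Both views show the tool clear of the lid (side crop: lid edge at (600,110), gripper left of it) and the egg over the left dimple. Lowering on.

Request:
send_rows(
  targets=[
    [[0.004, -0.011, 0.05], [0.0013, 0.001, 0]],
    [[0.004, -0.011, 0.1], [0.0013, 0.001, 0]],
    [[0.004, -0.011, 0.142], [0.0013, 0.001, 0]],
    [[0.004, -0.011, 0.142], [0.0013, 0.001, 0]],
    [[0.004, -0.011, 0.142], [0.0013, 0.001, 0]],
  ],
)

```text
clock: 9.07
tool_pos: [0.5935, 0.3233, 0.0866]
eef_rot: [-0.009, 0.976, 0.001, 0.215]
contact_force: [-0.4, -0.3, -0.6]
opening: 0.483
finger_force: 8.0
```

```bash
python3 p1.py .592 .3237 .092 1 25 .014  0.01 0
python3 - <<'E'
from h import *
from plant import *
s=get_state();w=snapshot("wrist");c=wristcam(w,s["tool_pos"],s["eef_rot"]);pickle.dump(c,open("w4.pkl","wb"));cv2.imwrite("pics/w4.png",cv2.resize(w["img"][90:330,150:470],(800,600)))
E
```

```text
clock 9.075 pos [0.5935 0.3233 0.0866] F [-0.4302 -0.2948 -0.6094] open 0.4831999681536813 7.998378518968821 q [-0.1594  1.0923 -1.0046  1.8715  1.6814  1.0746 -0.4415]
back 0.01 [0.5937 0.3237 0.0884] [-0.003   0.0015 -0.005 ] [-0.0004 -0.0007  0.0002] rows 1.0
back 0 [0.5979 0.3238 0.0793] [-0.0031  0.0015  0.0283] [-0.0004 -0.0007  0.0002] rows 1.0
```

View pics/w4.png

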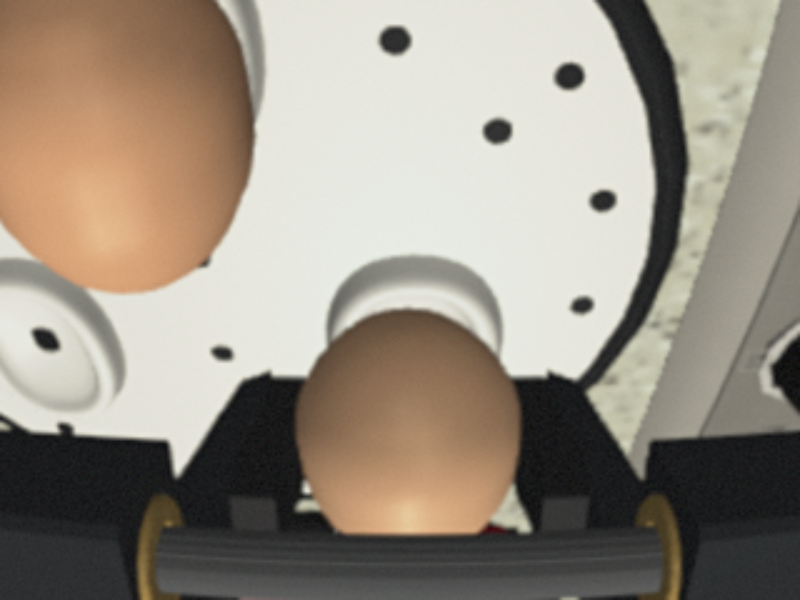

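The egg is nearly centred over the left dimple (egg axis at crop column 409, cup rim 328–502, so centre 415). I check the cup's near end and the right dimple's hole from this close view.

```bash
python3 - <<'E'
from h import *
np.set_printoptions(precision=4,suppress=True)
c=pickle.load(open("w4.pkl","rb"));f=lambda u,v:(150+u*.4,90+v*.4)
print("near end left",wplane(c,[f(415,256)],.069),"sides",wplane(c,[f(328,320),f(502,320)],.069))
print("right hole",wplane(c,[f(45,340)],.07))
print("right cup edges",wplane(c,[f(127,365),f(10,258),f(75,412)],.069))
print("held egg axis ray at z .1", wplane(c,[f(409,400)],.105))
E
python3 p1.py .592 .3245 .092 1 25 .014 0.003 0
```

```text
near end left [[0.5667 0.3252 0.069 ]] sides [[0.586  0.3064 0.069 ]
 [0.5853 0.345  0.069 ]]
right hole [[0.5948 0.2352 0.07  ]]
right cup edges [[0.604  0.2548 0.069 ]
 [0.5687 0.2344 0.069 ]
 [0.6254 0.2335 0.069 ]]
held egg axis ray at z .1 [[0.5679 0.324  0.105 ]]
clock 9.125 pos [0.5935 0.3234 0.087 ] F [ 0.1625 -0.1038 -0.3745] open 0.484336489280525 7.998355412855744 q [-0.1594  1.0918 -1.0048  1.8716  1.6814  1.0746 -0.4415]
back 0.003 [0.5966 0.3246 0.082 ] [-0.0026  0.0038  0.0193] [-0.0003 -0.0006  0.0003] rows 1.0
back 0 [0.5979 0.3246 0.0793] [-0.0026  0.0038  0.0293] [-0.0003 -0.0006  0.0003] rows 1.0
```

Request:
send_rows(
  targets=[
    [[-0.004, 0.004, 0.01], [0, 0, 0]],
    [[-0.004, 0.004, 0.02], [0, 0, 0]],
    [[-0.004, 0.004, 0.028], [0, 0, 0]],
    [[-0.004, 0.004, 0.03], [0, 0, 0]],
    [[-0.004, 0.004, 0.03], [0, 0, 0]],
    [[-0.004, 0.004, 0.03], [0, 0, 0]],
  ],
)

```text
clock: 9.88
tool_pos: [0.5988, 0.3246, 0.0796]
eef_rot: [-0.009, 0.976, 0.001, 0.216]
contact_force: [0.1, -0.0, 4.5]
opening: 0.488
finger_force: 8.0
```

```bash
python3 p1.py .593 .3245 .092 1 25 .014 0
```

```text
clock 9.875 pos [0.5988 0.3246 0.0796] F [ 0.1064 -0.0211  4.473 ] open 0.48753548950424624 8.007059851661325 q [-0.1609  1.1061 -0.9977  1.8584  1.6928  1.0716 -0.4376]
back 0 [0.5989 0.3246 0.0793] [-0.     -0.0001  0.0009] [-0.0003 -0.0003  0.0002] rows 1.0
```

The egg is touching the cup (about 5 N up), so release it.

Request:
send_rows(
  targets=[
    [[0, 0, -0.004], [0, 0, 0]],
    [[0, 0, -0.004], [0, 0, 0]],
    [[0, 0, -0.004], [0, 0, 0]],
  ],
  fingers=0.52,
)

```text
clock: 10.25
tool_pos: [0.5979, 0.3238, 0.0797]
eef_rot: [-0.009, 0.977, 0.001, 0.215]
contact_force: [0.4, 0.4, -1.2]
opening: 0.52
finger_force: 0.0
```

Request:
send_rows(
  targets=[
    [[0, 0, 0], [0, 0, 0]],
    [[0, 0, 0], [0, 0, 0]],
    [[0, 0, 0], [0, 0, 0]],
  ],
  fingers=0.64,
)

```text
clock: 10.62
tool_pos: [0.5981, 0.3242, 0.0801]
eef_rot: [-0.009, 0.976, 0.001, 0.215]
contact_force: [-0.4, 0.4, -0.2]
opening: 0.64
finger_force: 0.0
```

Request:
send_rows(
  targets=[
    [[0, 0, -0.03], [0, 0, 0]],
    [[0, 0, -0.1], [0, 0, 0]],
    [[0, 0, -0.2], [0, 0, 0]],
    [[0, 0, -0.34], [0, 0, 0]],
    [[-0.05, 0, -0.5], [0, 0, 0]],
    [[-0.05, 0, -0.5], [0, 0, 0]],
    [[-0.05, 0, -0.5], [0, 0, 0]],
  ],
)

```text
clock: 11.5
tool_pos: [0.5483, 0.3233, 0.2231]
eef_rot: [-0.009, 0.976, 0.001, 0.216]
contact_force: [0.5, 0.1, -1.0]
opening: 0.641
finger_force: 0.0
```

```bash
cat > look.py <<'E'
from h import *
from plant import *
np.set_printoptions(precision=4,suppress=True)
s=get_state();w=snapshot("wrist");c=wristcam(w,s["tool_pos"],s["eef_rot"])
for b in egg_blobs(w["img"],(3,55,50),(18,255,255),150):
    if cv2.contourArea(b)>9000: continue
    u=b[:,0].mean(0)
    for z in (.0905,.0255):
        P=wplane(c,b[:,0],z)[:,:2];m=P.mean(0);e=cv2.fitEllipse(((P-m)*1e4).astype(np.float32));L=np.array(e[1])/1e4
        if .045<L[1]<.07: print("z",z,np.round(u),np.array(e[0])/1e4+m,L,"yaw",(e[2]+90)%180)
import sys;cv2.imwrite("pics/%s.png"%sys.argv[1],w["img"])
E
python3 look.py w5; python3 p1.py .441 -.13 .0255 -9.5 25 .014 .1 0
```

```text
z 0.0905 [584. 200.] [0.6263 0.7068] [0.0355 0.0691] yaw 103.38793468475342
z 0.0905 [314. 169.] [0.5968 0.3258] [0.0421 0.0663] yaw 3.2577667236328125
z 0.0905 [258.  97.] [0.5218 0.2779] [0.043  0.0603] yaw 175.82837677001953
z 0.0905 [15.  5.] [0.3886 0.0391] [0.0171 0.0549] yaw 81.26101684570312
clock 11.55 pos [0.5482 0.3229 0.2221] F [-0.1422 -0.8684 -0.1489] open 0.6338049606042488 0.0 q [-0.133   0.8583 -1.1257  1.8997  1.4101  1.1193 -0.3246]
back .1 [ 0.4052 -0.124   0.1034] [ 0.6244 -1.4799  0.152 ] [ 0.0236 -0.0006  0.0533] rows 8.0
back 0 [ 0.4468 -0.131   0.0128] [ 0.6258 -1.5044  0.4844] [ 0.0236 -0.0006  0.0533] rows 9.0
```

Egg_2 is seated in the left dimple, at (314,169) in the wrist view, yaw about 3°. Now egg_1; I check the neighbours on its right first.

```bash
python3 - <<'E'
from h import *
np.set_printoptions(precision=4,suppress=True)
c=pickle.load(open("w1.pkl","rb"))
print("pink",wplane(c,[(168,155)],.0255),"basin corner",wplane(c,[(180,198)],0),"rack",wplane(c,[(90,215)],.1),wplane(c,[(90,215)],.05))
E
python3 p1.py .43 .05 .24 -5 20 .014 0
```

```text
pink [[ 0.3987 -0.2678  0.0255]] basin corner [[ 0.4628 -0.2702  0.    ]] rack [[ 0.451  -0.3502  0.1   ]] [[ 0.4706 -0.3975  0.05  ]]
clock 11.55 pos [0.5482 0.3229 0.2221] F [-0.1422 -0.8684 -0.1489] open 0.6338049606042488 0.0 q [-0.133   0.8583 -1.1257  1.8997  1.4101  1.1193 -0.3246]
back 0 [0.4348 0.0496 0.2268] [ 0.3519 -0.9045 -0.1773] [0.0117 0.0271 0.0312] rows 5.0
```

Request:
send_rows(
  targets=[
    [[0.352, -0.9, -0.177], [0.0117, 0.027, 0.031]],
    [[0.352, -0.9, -0.177], [0.0117, 0.027, 0.031]],
    [[0.352, -0.9, -0.177], [0.0117, 0.027, 0.031]],
    [[0.352, -0.9, -0.177], [0.0117, 0.027, 0.031]],
    [[0.352, -0.9, -0.177], [0.0117, 0.027, 0.031]],
    [[0.352, -0.9, -0.177], [0.0117, 0.027, 0.031]],
    [[0.352, -0.9, -0.177], [0.0117, 0.027, 0.031]],
  ],
  fingers=0.72,
)

```text
clock: 12.42
tool_pos: [0.4354, 0.0521, 0.2264]
eef_rot: [0.043, 0.984, -0.006, 0.174]
contact_force: [0.1, -0.0, -0.6]
opening: 0.72
finger_force: 0.0
```

```bash
python3 look.py w6; python3 p1.py .4415 -.1295 .0255 -9.5 20 .014 .08 0
```

```text
clock 12.475 pos [0.4356 0.0528 0.2266] F [ 1.1406 -0.4582 -0.6983] open 0.7228367175975463 0.0 q [ 0.4458  0.6568 -1.26    2.3981  1.439   0.8573 -0.3817]
back .08 [ 0.4192 -0.1258  0.0875] [ 0.1611 -0.5991  0.433 ] [0.0095 0.0001 0.0235] rows 4.0
back 0 [ 0.4462 -0.1303  0.0123] [ 0.1614 -0.6071  0.6995] [0.0095 0.0001 0.0235] rows 5.0
```

```bash
python3 p1.py .4415 -.1295 .0255 -9.5 17 .014 .08 0
```

```text
clock 12.475 pos [0.4356 0.0528 0.2266] F [ 1.1406 -0.4582 -0.6983] open 0.7228367175975463 0.0 q [ 0.4458  0.6568 -1.26    2.3981  1.439   0.8573 -0.3817]
back .08 [ 0.4225 -0.1263  0.0886] [ 0.1496 -0.6     0.4333] [0.0089 0.0167 0.0237] rows 4.0
back 0 [ 0.4455 -0.1302  0.0121] [ 0.1639 -0.6069  0.6995] [0.0089 0.0167 0.0237] rows 5.0
```

Request:
send_rows(
  targets=[
    [[0.02, -0.2, 0.06], [0.004, 0.008, 0.01]],
    [[0.07, -0.4, 0.18], [0.007, 0.013, 0.018]],
    [[0.15, -0.6, 0.36], [0.0089, 0.0167, 0.0237]],
    [[0.15, -0.6, 0.433], [0.0089, 0.0167, 0.0237]],
    [[0.15, -0.6, 0.433], [0.0089, 0.0167, 0.0237]],
    [[0.15, -0.6, 0.433], [0.0089, 0.0167, 0.0237]],
    [[0.15, -0.6, 0.433], [0.0089, 0.0167, 0.0237]],
  ],
)

```text
clock: 13.35
tool_pos: [0.4232, -0.1264, 0.0911]
eef_rot: [0.081, 0.985, -0.013, 0.149]
contact_force: [0.1, -0.8, 0.5]
opening: 0.72
finger_force: 0.0
```

```bash
python3 look.py w7; python3 p1.py .4415 -.1295 .0255 -9.5 17 .014 .08 0; python3 -c "
from h import *
im=cv2.imread('pics/w7.png');print([((int(b[:,0,0].min()),int(b[:,0,0].max()),int(b[:,0,1].min()),int(b[:,0,1].max())),cv2.contourArea(b)) for b in egg_blobs(im,(3,80,50),(15,255,255),300)])"
```

```text
z 0.0255 [313. 206.] [ 0.4443 -0.129 ] [0.044  0.0666] yaw 171.6004638671875
clock 13.4 pos [ 0.423  -0.1267  0.091 ] F [ 0.4534  0.1769 -0.2882] open 0.7163156181816978 0.0 q [ 0.7855  0.9938 -1.0807  2.4878  1.9252  0.9134 -0.3829]
back .08 [ 0.4225 -0.1263  0.0886] [0.0044 0.0011 0.0069] [-0.0005  0.0013  0.0008] rows 1.0
back 0 [ 0.4455 -0.1302  0.0121] [0.0055 0.0015 0.2736] [-0.0005  0.0013  0.0008] rows 2.0
[((254, 372, 259, 277), 714.5), ((284, 341, 172, 242), 3185.5), ((202, 515, 100, 259), 5138.0)]
```

Egg_1 is centred between the fingers (columns 284–341, centre 312.5). Descend and grip.

Request:
send_rows(
  targets=[
    [[0.004, 0.0015, 0.1], [0, 0, 0]],
    [[0.004, 0.0015, 0.17], [0, 0, 0]],
    [[0.004, 0.0015, 0.225], [0, 0, 0]],
    [[0.004, 0.0015, 0.27], [0, 0, 0]],
    [[0.004, 0.0015, 0.27], [0, 0, 0]],
    [[0.004, 0.0015, 0.27], [0, 0, 0]],
  ],
)

```text
clock: 14.15
tool_pos: [0.4441, -0.131, 0.012]
eef_rot: [0.082, 0.986, -0.013, 0.148]
contact_force: [0.0, -0.6, -0.2]
opening: 0.719
finger_force: 0.0
```

Request:
send_rows(
  targets=[
    [[0, 0, 0], [0, 0, 0]],
    [[0, 0, 0], [0, 0, 0]],
    [[0, 0, 0], [0, 0, 0]],
    [[0, 0, 0], [0, 0, 0]],
    [[0, 0, 0], [0, 0, 0]],
    [[0, 0, 0], [0, 0, 0]],
  ],
  fingers=0.3,
  newtons=8,
)

```text
clock: 14.9
tool_pos: [0.4442, -0.1312, 0.0115]
eef_rot: [0.082, 0.986, -0.013, 0.148]
contact_force: [-0.1, -0.3, 5.2]
opening: 0.483
finger_force: 8.0
```

```bash
python3 p1.py .4415 -.1295 .1755 -9.5 17 .014 0
```

```text
clock 14.9 pos [ 0.4442 -0.1312  0.0115] F [-0.146  -0.2626  5.161 ] open 0.48335849198355463 8.011283139931038 q [ 0.7587  1.2019 -1.0103  2.4322  2.0885  1.0268 -0.4116]
back 0 [ 0.4455 -0.1302  0.1621] [-0.1511  0.0031 -0.4788] [-0.0006  0.0003  0.0001] rows 3.0
```

Request:
send_rows(
  targets=[
    [[-0.016, 0, -0.05], [0, 0, 0]],
    [[-0.05, 0, -0.16], [0, 0, 0]],
    [[-0.1, 0, -0.32], [0, 0, 0]],
    [[-0.15, 0, -0.479], [0, 0, 0]],
    [[-0.15, 0, -0.479], [0, 0, 0]],
    [[-0.15, 0, -0.479], [0, 0, 0]],
  ],
)

```text
clock: 15.65
tool_pos: [0.4443, -0.1315, 0.1612]
eef_rot: [0.082, 0.986, -0.013, 0.147]
contact_force: [0.1, 0.1, -0.6]
opening: 0.483
finger_force: 8.0
```

```bash
python3 p1.py .45 .1 .25 0 17 .014; python3 p1.py .50 .2355 .24 1 22 .014
```

```text
clock 15.65 pos [ 0.4443 -0.1315  0.1612] F [ 0.1213  0.1291 -0.5982] open 0.48301136525979216 7.999379311222583 q [ 0.8229  0.7809 -1.064   2.3686  1.6346  0.7062 -0.0937]
back 0 [0.4541 0.1    0.2366] [ 0.018   0.7659 -0.2703] [-0.0162 -0.0003 -0.0506] rows 4.0
clock 15.65 pos [ 0.4443 -0.1315  0.1612] F [ 0.1213  0.1291 -0.5982] open 0.48301136525979216 7.999379311222583 q [ 0.8229  0.7809 -1.064   2.3686  1.6346  0.7062 -0.0937]
back 0 [0.5052 0.2356 0.227 ] [-0.062   1.24   -0.2137] [-0.0203 -0.028  -0.0551] rows 7.0
```

Request:
send_rows(
  targets=[
    [[0, 0.1, -0.05], [-0.002, 0, -0.008]],
    [[0.006, 0.25, -0.11], [-0.005, 0, -0.016]],
    [[0.01, 0.42, -0.17], [-0.009, 0, -0.028]],
    [[0.014, 0.58, -0.22], [-0.012, 0, -0.04]],
    [[0.018, 0.72, -0.26], [-0.016, 0, -0.05]],
    [[0.018, 0.766, -0.27], [-0.0162, 0, -0.0506]],
    [[0.018, 0.766, -0.27], [-0.0162, 0, -0.0506]],
    [[0.018, 0.766, -0.27], [-0.0162, 0, -0.0506]],
  ],
)

```text
clock: 16.65
tool_pos: [0.4539, 0.0982, 0.2359]
eef_rot: [0.001, 0.989, -0.001, 0.147]
contact_force: [0.1, 0.1, -0.8]
opening: 0.481
finger_force: 8.0
```

```bash
python3 p1.py .592 .2355 .092 1 24 .014 .14 .05
```

```text
clock 16.65 pos [0.4539 0.0982 0.2359] F [ 0.1095  0.0781 -0.8469] open 0.4813854156407544 7.999776508659124 q [ 0.3549  0.6426 -1.1969  2.2681  1.2701  0.824  -0.144 ]
back .14 [0.5408 0.2346 0.2071] [-0.2489  0.4553  0.1748] [-0.0026 -0.0397 -0.0055] rows 3.0
back .05 [0.5774 0.2352 0.1249] [-0.2862  0.4581  0.4725] [-0.0026 -0.0397 -0.0055] rows 4.0
```

```bash
python3 p1.py .592 .2355 .091 1 22 .014 .14 .05
```

```text
clock 16.65 pos [0.4539 0.0982 0.2359] F [ 0.1095  0.0781 -0.8469] open 0.4813854156407544 7.999776508659124 q [ 0.3549  0.6426 -1.1969  2.2681  1.2701  0.824  -0.144 ]
back .14 [0.5448 0.2347 0.2078] [-0.2625  0.4555  0.1764] [-0.0025 -0.0286 -0.0056] rows 3.0
back .05 [0.5785 0.2353 0.1244] [-0.2894  0.4582  0.4752] [-0.0025 -0.0286 -0.0056] rows 4.0
```

Request:
send_rows(
  targets=[
    [[-0.05, 0.1, 0.03], [0, -0.006, -0.001]],
    [[-0.13, 0.25, 0.08], [-0.001, -0.015, -0.003]],
    [[-0.21, 0.39, 0.13], [-0.002, -0.024, -0.004]],
    [[-0.2625, 0.4555, 0.176], [-0.0025, -0.0286, -0.0056]],
    [[-0.27, 0.457, 0.28], [-0.0025, -0.0286, -0.0056]],
    [[-0.28, 0.458, 0.39], [-0.0025, -0.0286, -0.0056]],
    [[-0.289, 0.458, 0.475], [-0.0025, -0.0286, -0.0056]],
    [[-0.289, 0.458, 0.475], [-0.0025, -0.0286, -0.0056]],
    [[-0.289, 0.458, 0.475], [-0.0025, -0.0286, -0.0056]],
  ],
)

```text
clock: 17.77
tool_pos: [0.5789, 0.2374, 0.1269]
eef_rot: [-0.009, 0.981, 0.003, 0.192]
contact_force: [0.3, -0.8, -0.9]
opening: 0.484
finger_force: 8.0
```

```bash
python3 p1.py .592 .2355 .091 1 22 .014 .01 0
```

```text
clock 17.775 pos [0.5789 0.2374 0.1269] F [ 0.2617 -0.7756 -0.9134] open 0.483706942475314 7.999902638839558 q [-0.0095  0.9622 -0.9921  1.992   1.5943  0.9506 -0.3547]
back .01 [0.5935 0.2355 0.0873] [ 0.0047 -0.0074  0.1405] [0.0008 0.0008 0.0003] rows 1.0
back 0 [0.5972 0.2356 0.078 ] [ 0.0048 -0.0074  0.1739] [0.0008 0.0008 0.0003] rows 1.0
```

Request:
send_rows(
  targets=[
    [[0.004, -0.007, 0.05], [0.0008, 0.0008, 0]],
    [[0.004, -0.007, 0.1], [0.0008, 0.0008, 0]],
    [[0.004, -0.007, 0.14], [0.0008, 0.0008, 0]],
    [[0.004, -0.007, 0.14], [0.0008, 0.0008, 0]],
    [[0.004, -0.007, 0.14], [0.0008, 0.0008, 0]],
  ],
)

```text
clock: 18.4
tool_pos: [0.5937, 0.2366, 0.0872]
eef_rot: [-0.009, 0.982, 0.002, 0.191]
contact_force: [0.2, -0.3, -0.4]
opening: 0.482
finger_force: 8.0
```

```bash
python3 p1.py .592 .2355 .091 1 22 .014 0
python3 - <<'E'
from h import *
from plant import *
s=get_state();w=snapshot("wrist");c=wristcam(w,s["tool_pos"],s["eef_rot"]);pickle.dump(c,open("w8.pkl","wb"));cv2.imwrite("pics/w8.png",cv2.resize(w["img"][90:330,150:470],(800,600)))
E
```

```text
clock 18.4 pos [0.5937 0.2366 0.0872] F [ 0.215  -0.3063 -0.3605] open 0.4820042877294128 7.999906522454694 q [-0.0175  1.0367 -0.9568  1.966   1.6717  0.9473 -0.3786]
back 0 [0.5972 0.2356 0.078 ] [ 0.0005 -0.0037  0.0328] [0.0003 0.0001 0.0005] rows 1.0
```

View pics/w8.png

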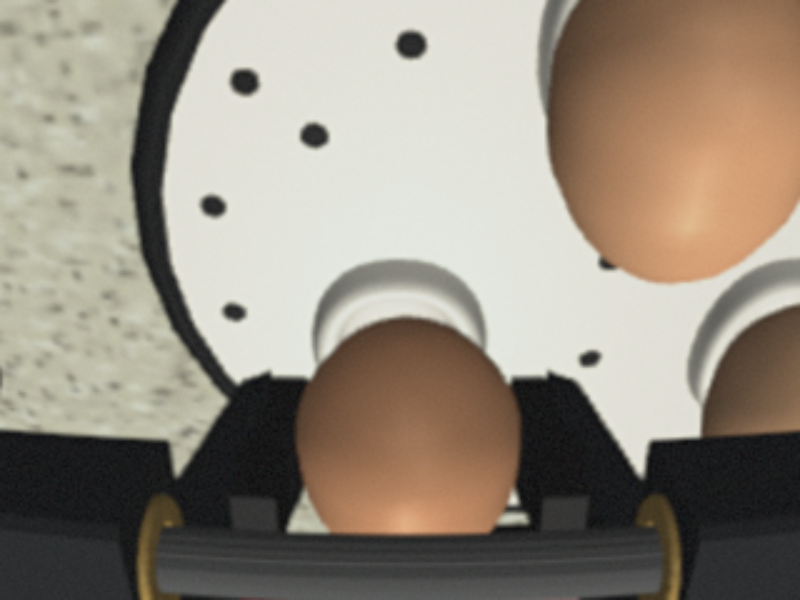

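The cup rim spans columns 314–485 (centre 400) and the egg axis is at 408, so it needs about 1.5 mm toward -y. Egg_2 shows in the left dimple at (770,370).

Request:
send_rows(
  targets=[
    [[0, -0.005, 0.01], [0, 0, 0]],
    [[0, -0.005, 0.02], [0, 0, 0]],
    [[0, -0.005, 0.028], [0, 0, 0]],
    [[0, -0.005, 0.032], [0, 0, 0]],
    [[0, -0.005, 0.032], [0, 0, 0]],
    [[0, -0.005, 0.032], [0, 0, 0]],
  ],
)

```text
clock: 19.2
tool_pos: [0.5975, 0.2347, 0.0783]
eef_rot: [-0.009, 0.982, 0.002, 0.191]
contact_force: [0.4, -0.5, 0.2]
opening: 0.483
finger_force: 8.0
```

Request:
send_rows(
  targets=[
    [[0, 0, 0.003], [0, 0, 0]],
    [[0, 0, 0.003], [0, 0, 0]],
    [[0, 0, 0.003], [0, 0, 0]],
  ],
)

```text
clock: 19.58
tool_pos: [0.5981, 0.2347, 0.0778]
eef_rot: [-0.009, 0.981, 0.002, 0.191]
contact_force: [0.3, -2.5, 3.4]
opening: 0.484
finger_force: 8.0
```

Request:
send_rows(
  targets=[
    [[0, -0.002, 0], [0, 0, 0]],
    [[0, -0.002, 0], [0, 0, 0]],
    [[0, -0.002, 0], [0, 0, 0]],
  ],
)

```text
clock: 19.95
tool_pos: [0.5981, 0.2347, 0.0777]
eef_rot: [-0.009, 0.981, 0.002, 0.191]
contact_force: [0.3, -1.0, 4.4]
opening: 0.484
finger_force: 8.0
```

Request:
send_rows(
  targets=[
    [[0, 0, -0.003], [0, 0, 0]],
    [[0, 0, -0.003], [0, 0, 0]],
    [[0, 0, -0.003], [0, 0, 0]],
  ],
  fingers=0.52,
)

```text
clock: 20.32
tool_pos: [0.5972, 0.2341, 0.0779]
eef_rot: [-0.009, 0.982, 0.002, 0.191]
contact_force: [-0.4, 1.0, -0.0]
opening: 0.515
finger_force: 0.0
```

Request:
send_rows(
  targets=[
    [[0, 0, 0], [0, 0, 0]],
    [[0, 0, 0], [0, 0, 0]],
    [[0, 0, 0], [0, 0, 0]],
  ],
  fingers=0.64,
)

```text
clock: 20.7
tool_pos: [0.5975, 0.2342, 0.0782]
eef_rot: [-0.009, 0.982, 0.002, 0.191]
contact_force: [0.8, -0.0, -0.2]
opening: 0.643
finger_force: 0.0
```

Request:
send_rows(
  targets=[
    [[0, 0, -0.03], [0, 0, 0]],
    [[0, 0, -0.1], [0, 0, 0]],
    [[0, 0, -0.2], [0, 0, 0]],
    [[0, 0, -0.34], [0, 0, 0]],
    [[0, 0.07, -0.5], [0, 0, 0]],
    [[0.1, 0.14, -0.6], [0, 0, 0]],
    [[0.2, 0.14, -0.6], [0, 0, 0]],
    [[0.2, 0.14, -0.6], [0, 0, 0]],
    [[0.2, 0.14, -0.6], [0, 0, 0]],
  ],
)

```text
clock: 21.82
tool_pos: [0.4744, 0.2737, 0.223]
eef_rot: [-0.009, 0.981, 0.001, 0.191]
contact_force: [0.9, -0.4, -0.0]
opening: 0.642
finger_force: 0.0
```

```bash
python3 look.py w9
python3 - <<'E'
from h import *
from plant import *
s=get_state();print(s["tool_pos"],s["q"])
S=snapshot("scene");D=snapshot("side");pickle.dump((S,D),open("d9.pkl","wb"))
w=cv2.imread("pics/w9.png")
a=[cv2.resize(S["img"][155:290,185:335],(400,360)),cv2.resize(w[60:260,200:420],(400,360))]
cv2.imwrite("pics/c9.png",np.hstack(a))
E
```

```text
z 0.0905 [581. 233.] [0.6113 0.6994] [0.0279 0.0629] yaw 97.2939395904541
z 0.0905 [317. 176.] [0.5227 0.2788] [0.0419 0.0638] yaw 1.3735275268554688
[0.47458952 0.2736769  0.22282625] [-0.10495261  0.74297525 -1.10053281  2.10772593  1.36045712  0.99358737
 -0.44045988]
```

View pics/c9.png

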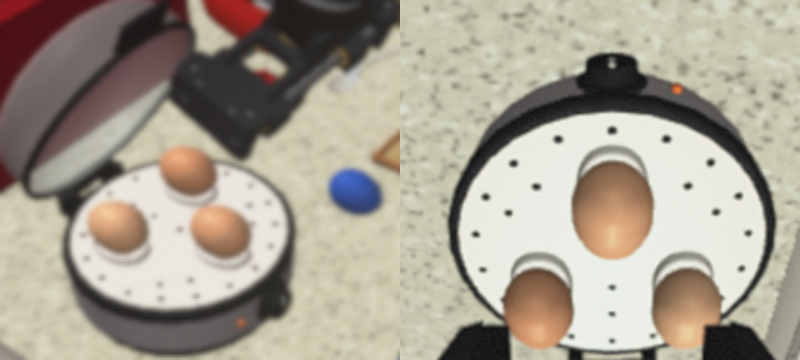

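All three eggs sit in their dimples: right crop shows egg_3 (612,208), the right one (538,308) and the left one (687,305). Next is the lid: hook the shut fingertips behind the tab and follow its arc. First I check for overhead furniture and plan the arc.

```bash
cat > lid.py <<'E'
from h import *
from plant import *
np.set_printoptions(precision=3,suppress=True)
H=np.array([.666,.281,.072]);s=get_state();Rt=Rtool(np.radians(1),0)
def K(th,a=.230,n=.009): return H+[-a*np.cos(th)+n*np.sin(th)+.009,0,a*np.sin(th)+n*np.cos(th)]
E
python3 - <<'E'
exec(open("lid.py").read())
S,D=pickle.load(open("d9.pkl","rb"))
o,d=ray(S,[(300,14),(200,2)])
for x in(.45,.6,.75): print("cabinet edge if x=",x,(o+d*((x-o[0])/d[:,0])[:,None]))
print(s["tool_pos"])
for n,p in (("up",[.47,.281,.36]),("over",[.605,.281,.345]),("down",[.605,.281,.274])): print(n,*rel(s,p,Rt))
print(K(1.12))
E
```

```text
cabinet edge if x= 0.45 [[0.45  0.236 0.585]
 [0.45  0.433 0.639]]
cabinet edge if x= 0.6 [[0.6   0.04  0.518]
 [0.6   0.303 0.592]]
cabinet edge if x= 0.75 [[ 0.75  -0.157  0.452]
 [ 0.75   0.174  0.544]]
[0.475 0.274 0.223]
up [-0.158  0.025 -0.43 ] [-0.     0.122 -0.   ]
over [-0.556  0.017 -0.215] [-0.     0.122 -0.   ]
down [-0.468  0.017  0.005] [-0.     0.122 -0.   ]
[0.583 0.281 0.283]
```

Run:
```python
exec(open("lid.py").read())
S,D=pickle.load(open("d9.pkl","rb"))
def edge(c,roi,cols):
    h=cv2.cvtColor(c["img"],cv2.COLOR_BGR2HSV);m=((h[...,0]>165)|(h[...,0]<6))&(h[...,1]>110)&(h[...,2]<110)
    return [(u,int(np.where(m[:roi,u])[0].max()) if m[:roi,u].any() else -1) for u in cols]
es=edge(S,40,range(200,360,15));ed=edge(D,130,range(380,640,30));print(es,ed)
e=[p for p in ed if p[1]>4];o2,d2=ray(D,[e[0],e[-1]]);n=np.cross(d2[0],d2[1])
for p in es:
    if p[1]>0:
        o,d=ray(S,[p]);print(p,o+d[0]*(n@(o2-o))/(n@d[0]))
```

```text
[(200, -1), (215, -1), (230, -1), (245, -1), (260, -1), (275, 21), (290, 15), (305, 10), (320, 5), (335, -1), (350, -1)] [(380, 129), (410, 118), (440, 59), (470, 73), (500, 88), (530, 104), (560, 118), (590, 129), (620, 129)]
(275, 21) [ 0.935 -0.271  0.376]
(290, 15) [ 0.899 -0.301  0.394]
(305, 10) [ 0.86  -0.325  0.41 ]
(320, 5) [ 0.821 -0.35   0.426]
```

Run:
```python
exec(open("lid.py").read())
S,D=pickle.load(open("d9.pkl","rb"))
o2,d2=ray(D,[(440,59),(560,118)]);n=np.cross(d2[0],d2[1])
for p in [(275,21),(290,15),(305,10),(320,5)]:
    o,d=ray(S,[p]);print(p,o+d[0]*(n@(o2-o))/(n@d[0]))
Rt=Rtool(np.radians(1),np.radians(15))
for nm,p in (("up",[.47,.281,.35]),("over",[.605,.281,.33]),("down",[.605,.281,.276])): print(nm,*rel(s,p,Rt))
```

```text
(275, 21) [0.506 0.231 0.563]
(290, 15) [0.485 0.218 0.573]
(305, 10) [0.497 0.16  0.567]
(320, 5) [0.511 0.094 0.561]
up [-0.146  0.025 -0.399] [-0.     0.039 -0.   ]
over [-0.538  0.017 -0.168] [-0.     0.039 -0.   ]
down [-0.47   0.017 -0.002] [-0.     0.039 -0.   ]
```

The cabinet front edge is at x≈0.5, z≈0.565 for y<0.23, so I'll keep the wrist well back by leaning the tool 35°.

```bash
cat >> lid.py <<'E'
Rt=Rtool(np.radians(1),np.radians(35))
def K(th,a=.230,n=.009): return H+[-a*np.cos(th)+n*np.sin(th)+.0074,0,a*np.sin(th)+n*np.cos(th)+.0052]
E
python3 - <<'E'
exec(open("lid.py").read())
for nm,p in (("up",[.46,.281,.35]),("over",[.615,.281,.345]),("down",[.607,.281,.279])): print(nm,*rel(s,p,Rt))
E
```

```text
up [-0.115  0.025 -0.411] [-0.    -0.072 -0.   ]
over [-0.587  0.017 -0.202] [-0.    -0.072 -0.   ]
down [-0.48   0.017 -0.008] [-0.    -0.072 -0.   ]
```

Request:
send_rows(
  targets=[
    [[-0.06, 0.02, -0.2], [0, -0.035, 0]],
    [[-0.115, 0.025, -0.41], [0, -0.072, 0]],
    [[-0.115, 0.025, -0.411], [0, -0.072, 0]],
    [[-0.115, 0.025, -0.411], [0, -0.072, 0]],
    [[-0.27, 0.022, -0.35], [0, -0.072, 0]],
    [[-0.42, 0.02, -0.28], [0, -0.072, 0]],
    [[-0.52, 0.017, -0.235], [0, -0.072, 0]],
    [[-0.587, 0.017, -0.202], [0, -0.072, 0]],
    [[-0.587, 0.017, -0.202], [0, -0.072, 0]],
    [[-0.587, 0.017, -0.202], [0, -0.072, 0]],
  ],
  fingers=0,
)

```text
clock: 23.22
tool_pos: [0.6131, 0.2815, 0.3434]
eef_rot: [-0.009, 0.954, 0.002, 0.299]
contact_force: [0.5, 0.1, 0.8]
opening: 0.004
finger_force: 0.0
```

Run:
```python
exec(open("lid.py").read())
print(s["tool_pos"],s["q"],s["contact_force"])
print(*rel(s,[.607,.281,.279],Rt))
S=snapshot("scene");D=snapshot("side")
a=[cv2.resize(I[y:y+150,x:x+170],(400,353),interpolation=cv2.INTER_CUBIC) for I,x,y in((S["img"],170,100),(D["img"],260,20))]
cv2.imwrite("pics/l1.png",np.hstack(a))
```

```text
[0.613 0.282 0.343] [-0.031  0.668 -1.09   1.825  1.372  1.053 -0.137] [0.548 0.102 0.81 ]
[ 0.14  -0.001  0.164] [ 0.    -0.001  0.001]
```

View pics/l1.png

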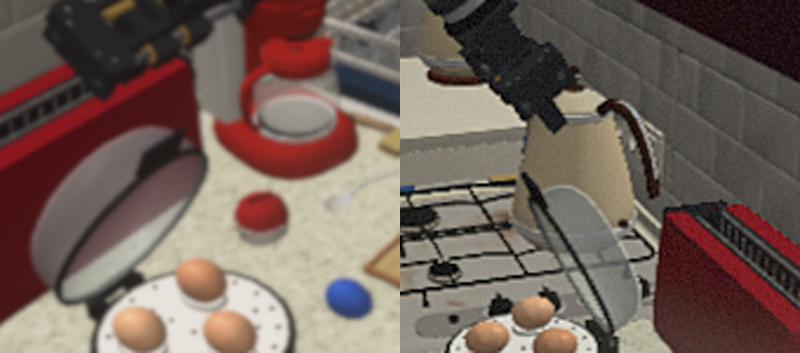

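That was more than the ten permitted pictures (I've viewed 12), so I'll look at no more and work by numbers only. The tip is above and behind the tab, and nothing is touching. Lowering behind the tab.

Request:
send_rows(
  targets=[
    [[0.03, 0, 0.035], [0, 0, 0]],
    [[0.07, 0, 0.08], [0, 0, 0]],
    [[0.105, 0, 0.125], [0, 0, 0]],
    [[0.14, 0, 0.164], [0, 0, 0]],
    [[0.14, 0, 0.164], [0, 0, 0]],
  ],
)

```text
clock: 23.95
tool_pos: [0.6067, 0.2815, 0.2796]
eef_rot: [-0.01, 0.954, 0.002, 0.3]
contact_force: [-0.0, -0.2, 0.0]
opening: -0.001
finger_force: 0.0
```

Run:
```python
exec(open("lid.py").read())
print(s["tool_pos"],s["contact_force"])
for th in (1.1,1.02,.94,.86,.78,.7,.62,.54,.46): print(th,K(th),rel(s,K(th),Rt)[0].round(3).tolist())
```

```text
[0.607 0.282 0.28 ] [-0.019 -0.161  0.043]
1.1 [0.577 0.281 0.286] [0.068, 0.0, -0.075]
1.02 [0.561 0.281 0.278] [0.129, 0.001, -0.083]
0.94 [0.545 0.281 0.268] [0.19, 0.003, -0.087]
0.86 [0.53  0.281 0.257] [0.252, 0.004, -0.085]
0.78 [0.516 0.281 0.245] [0.313, 0.005, -0.079]
0.7 [0.503 0.281 0.232] [0.373, 0.006, -0.068]
0.62 [0.491 0.281 0.218] [0.432, 0.007, -0.052]
0.54 [0.481 0.281 0.203] [0.49, 0.007, -0.031]
0.46 [0.471 0.281 0.187] [0.546, 0.008, -0.006]
```

Request:
send_rows(
  targets=[
    [[0.035, 0, -0.025], [0, 0, 0]],
    [[0.08, 0, -0.05], [0, 0, 0]],
    [[0.129, 0, -0.073], [0, 0, 0]],
    [[0.19, 0, -0.08], [0, 0, 0]],
    [[0.252, 0, -0.08], [0, 0, 0]],
    [[0.252, 0, -0.08], [0, 0, 0]],
  ],
)

```text
clock: 24.7
tool_pos: [0.5308, 0.2808, 0.2573]
eef_rot: [-0.011, 0.954, 0.003, 0.301]
contact_force: [0.8, -0.0, -0.7]
opening: 0.009
finger_force: 0.0
```

Run:
```python
exec(open("lid.py").read())
print(s["tool_pos"],s["contact_force"])
D=snapshot("side");S=snapshot("scene");D0=pickle.load(open("d9.pkl","rb"))
for n,a,b in(("scene",D0[0],S),("side",D0[1],D)):
    print(n,"lid-region diff", (cv2.absdiff(a["img"],b["img"]).max(2)[100:170,180:400]>40).sum())
# dark tab pixels near predicted tab in side
for th in (1.12,.86):
    P=H+[-.224*np.cos(th)+.009*np.sin(th),0,.224*np.sin(th)+.009*np.cos(th)]
    for n,c in(("scene",S),("side",D)):
        u,v=proj(c,P)[0];u,v=int(u),int(v);print(th,n,(u,v),"min grey",c["img"][v-3:v+4,u-3:u+4].max(2).min(), c["img"][v-3:v+4,u-3:u+4].mean((0,1)))
```

```text
[0.531 0.281 0.257] [ 0.773 -0.    -0.669]
scene lid-region diff 2803
side lid-region diff 1167
1.12 scene (239, 164) min grey 39 [47.673 46.735 49.02 ]
1.12 side (315, 99) min grey 110 [ 85.224 105.796 116.714]
0.86 scene (258, 185) min grey 44 [49.959 50.184 52.184]
0.86 side (297, 112) min grey 22 [54.551 59.878 63.184]
```

The tab has left its old place (side (315,99) is now bright), so the lid follows. Continue along the arc.

Run:
```python
exec(open("lid.py").read())
for th in (.78,.7,.62,.54,.46,.38,.3,.24,.18,.12): print(th,K(th),rel(s,K(th),Rt)[0].round(3).tolist())
```

```text
0.78 [0.516 0.281 0.245] [0.067, 0.002, 0.003]
0.7 [0.503 0.281 0.232] [0.128, 0.003, 0.014]
0.62 [0.491 0.281 0.218] [0.187, 0.004, 0.03]
0.54 [0.481 0.281 0.203] [0.245, 0.004, 0.05]
0.46 [0.471 0.281 0.187] [0.301, 0.005, 0.075]
0.38 [0.463 0.281 0.171] [0.355, 0.006, 0.105]
0.3 [0.456 0.281 0.154] [0.406, 0.006, 0.138]
0.24 [0.452 0.281 0.141] [0.443, 0.006, 0.166]
0.18 [0.449 0.281 0.127] [0.478, 0.006, 0.196]
0.12 [0.446 0.281 0.114] [0.511, 0.006, 0.228]
```

Request:
send_rows(
  targets=[
    [[0.067, 0.001, 0.003], [0, 0, 0]],
    [[0.126, 0.002, 0.016], [0, 0, 0]],
    [[0.183, 0.003, 0.033], [0, 0, 0]],
    [[0.239, 0.004, 0.054], [0, 0, 0]],
    [[0.294, 0.005, 0.08], [0, 0, 0]],
    [[0.347, 0.005, 0.111], [0, 0, 0]],
    [[0.398, 0.005, 0.144], [0, 0, 0]],
    [[0.435, 0.006, 0.172], [0, 0, 0]],
    [[0.47, 0.006, 0.202], [0, 0, 0]],
    [[0.503, 0.006, 0.234], [0, 0, 0]],
    [[0.503, 0.006, 0.234], [0, 0, 0]],
  ],
)

```text
clock: 26.18
tool_pos: [0.4486, 0.2804, 0.1119]
eef_rot: [-0.009, 0.954, 0.002, 0.3]
contact_force: [0.4, -0.6, 0.4]
opening: 0.009
finger_force: 0.0
```

Run:
```python
exec(open("lid.py").read())
print(s["tool_pos"],s["contact_force"])
for th in (.08,.05,.02,0,-.02): print(th,K(th,.227),rel(s,K(th,.227),Rt)[0].round(3).tolist())
S=snapshot("scene");D=snapshot("side")
for th in (1.12,.86,.5,.12):
    P=H+[-.224*np.cos(th)+.009*np.sin(th),0,.224*np.sin(th)+.009*np.cos(th)]
    print(th,[(proj(c,P)[0].round(),c["img"][int(proj(c,P)[0][1])-2:int(proj(c,P)[0][1])+3,int(proj(c,P)[0][0])-2:int(proj(c,P)[0][0])+3].mean().round()) for c in(S,D)])
```

```text
[0.449 0.28  0.112] [ 0.432 -0.578  0.353]
0.08 [0.448 0.281 0.104] [0.016, 0.002, 0.019]
0.05 [0.447 0.281 0.098] [0.031, 0.002, 0.037]
0.02 [0.447 0.281 0.091] [0.046, 0.002, 0.054]
0 [0.446 0.281 0.086] [0.055, 0.002, 0.066]
-0.02 [0.446 0.281 0.082] [0.064, 0.002, 0.078]
1.12 [(array([239., 165.]), np.float64(45.0)), (array([315., 100.]), np.float64(106.0))]
0.86 [(array([259., 185.]), np.float64(206.0)), (array([298., 112.]), np.float64(93.0))]
0.5 [(array([280., 218.]), np.float64(170.0)), (array([280., 135.]), np.float64(34.0))]
0.12 [(array([292., 251.]), np.float64(52.0)), (array([272., 162.]), np.float64(38.0))]
```

Run:
```python
exec(open("lid.py").read())
S0,D0=pickle.load(open("d9.pkl","rb"));S=snapshot("scene");D=snapshot("side")
pickle.dump((S,D),open("d10.pkl","wb"))
df=cv2.absdiff(S["img"],S0["img"]).max(2);dd=cv2.absdiff(D["img"],D0["img"]).max(2)
def grid(d,x0,x1,y0,y1,k=8):
    print("cols",x0,x1)
    for v in range(y0,y1,k): print(v," ".join("%3d"%d[v:v+k,u:u+k].mean() for u in range(x0,x1,k)))
grid(df,184,304,150,240,10);grid(dd,310,370,90,170,10)
print(S["img"][160:172:3,233:246:3].tolist())
```

```text
cols 184 304
150   8   8   6  18  47  37  16  12  11  11  87  90
160   6   6  47  86  68  49  34  27  12  39 118 120
170   5  51  90  81  49  45  43  85 121  87  70 112
180  31  83  78  50  51  54  95 165 157 101  77 139
190  64  74  51  51  50  46  77 160 139  90  84  61
200  66  59  44  37  21  32  32  44 112  96  59  14
210  47  38  37  29  49  33  56  67  46  54  35  24
220  19  90  61  58  29   7  47  72  19  19  54 124
230  14  17  40  43  66  37   6  29  27  60 107 122
cols 310 370
90  29   7   7   6   5   7
100  46  34  24  10   5   6
110  14  41  27  23   5   5
120   5  21  43  39  19   5
130  19  16  41  36  37  12
140  23  56  36  43  30  25
150  63  43  31  52  29   6
160  34  41  32  32  11   6
[[[26, 23, 83], [28, 24, 83], [27, 25, 83], [28, 26, 83], [27, 25, 82]], [[27, 24, 83], [27, 24, 83], [27, 26, 83], [28, 26, 83], [28, 26, 82]], [[26, 23, 83], [27, 24, 83], [28, 25, 84], [27, 26, 83], [29, 27, 83]], [[27, 25, 83], [28, 26, 83], [28, 26, 83], [29, 27, 83], [29, 28, 83]]]
```

The old lid area now shows the red toaster, so the lid has come down with the finger. Press it shut gently.

Request:
send_rows(
  targets=[
    [[0.016, 0.001, 0.019], [0, 0, 0]],
    [[0.031, 0.002, 0.037], [0, 0, 0]],
    [[0.04, 0.002, 0.047], [0, 0, 0]],
    [[0.048, 0.002, 0.057], [0, 0, 0]],
    [[0.048, 0.002, 0.057], [0, 0, 0]],
  ],
)

```text
clock: 27.0
tool_pos: [0.4465, 0.2809, 0.09]
eef_rot: [-0.009, 0.954, 0.003, 0.3]
contact_force: [0.2, 0.8, 0.8]
opening: 0.009
finger_force: 0.0
```

Request:
send_rows(
  targets=[
    [[0.004, 0, 0.006], [0, 0, 0]],
    [[0.008, 0, 0.011], [0, 0, 0]],
    [[0.008, 0, 0.011], [0, 0, 0]],
  ],
)

```text
clock: 27.38
tool_pos: [0.4466, 0.2811, 0.0866]
eef_rot: [-0.009, 0.954, 0.003, 0.301]
contact_force: [-0.2, 0.1, 3.0]
opening: 0.011
finger_force: 1.4
```

Request:
send_rows(
  targets=[
    [[0.004, 0, 0.006], [0, 0, 0]],
    [[0.004, 0, 0.006], [0, 0, 0]],
  ],
)

```text
clock: 27.62
tool_pos: [0.4467, 0.2811, 0.0858]
eef_rot: [-0.01, 0.953, 0.003, 0.302]
contact_force: [-5.1, -2.2, 15.2]
opening: 0.009
finger_force: 7.5
```

15 N at z = 0.0858, and shut was predicted at 0.086: the lid is at its stop. Hold briefly, then back off straight up and away.

Request:
send_rows(
  targets=[
    [[0, 0, 0], [0, 0, 0]],
    [[0, 0, 0], [0, 0, 0]],
  ],
)

```text
clock: 27.88
tool_pos: [0.4467, 0.2811, 0.0858]
eef_rot: [-0.01, 0.953, 0.003, 0.302]
contact_force: [-4.9, -1.6, 14.6]
opening: 0.006
finger_force: 7.4
```

Request:
send_rows(
  targets=[
    [[0, 0, -0.03], [0, 0, 0]],
    [[0, 0, -0.12], [0, 0, 0]],
    [[0, 0, -0.3], [0, 0, 0]],
    [[0, 0, -0.45], [0, 0, 0]],
    [[0, 0, -0.45], [0, 0, 0]],
    [[0, 0, -0.45], [0, 0, 0]],
  ],
)

```text
clock: 28.62
tool_pos: [0.3697, 0.2792, 0.1945]
eef_rot: [-0.009, 0.954, 0.002, 0.301]
contact_force: [0.3, -0.2, -0.7]
opening: 0.006
finger_force: 0.0
```

Run:
```python
exec(open("lid.py").read())
print(s["clock"],s["tool_pos"],s["contact_force"])
S=snapshot("scene");D=snapshot("side");S0,D0=pickle.load(open("d9.pkl","rb"));d0=pickle.load(open("d0.pkl","rb"))
pickle.dump((S,D),open("d11.pkl","wb"))
# tab: dark blob near shut position; dark if shut
for th in (0,.03,.06,.1):
    out=[]
    for c in (S,D):
        for lat in(0,.02,-.02):
            P=H+[-.230*np.cos(th)+.009*np.sin(th),lat,.230*np.sin(th)+.009*np.cos(th)];u,v=proj(c,P)[0].round().astype(int);out.append((int(u),int(v),int(c["img"][v-1:v+2,u-1:u+2].mean())))
    print(th,out)
# disturbance check: timer, matchbox, lighter in side + scene vs start
for n,A,B,boxes in(("scene",d0["scene"],S,dict(timer=(268,178,295,205),match=(330,150,350,168),lighter=(305,260,368,330),blue=(305,214,330,238))),("side",d0["side"],D,dict(timer=(360,202,390,232),lighter=(234,180,254,228),blue=(296,206,320,228)))):
    for k,(a,b,c_,d_) in boxes.items(): print(n,k,cv2.absdiff(A["img"],B["img"])[b:d_,a:c_].mean().round(1))
```

```text
28.625 [0.37  0.279 0.195] [ 0.282 -0.236 -0.654]
0 [(295, 262, 103), (290, 267, 55), (301, 256, 96), (270, 171, 59), (269, 167, 116), (271, 174, 76)]
0.03 [(295, 259, 50), (289, 265, 46), (301, 254, 77), (270, 169, 35), (269, 165, 152), (271, 172, 46)]
0.06 [(295, 257, 48), (289, 262, 48), (301, 252, 140), (270, 166, 147), (269, 163, 131), (271, 170, 40)]
0.1 [(294, 254, 48), (289, 259, 48), (300, 248, 209), (270, 164, 146), (269, 160, 115), (271, 167, 101)]
scene timer 16.8
scene match 19.9
scene lighter 21.7
scene blue 58.8
side timer 5.3
side lighter 5.4
side blue 4.5
```

Request:
send_rows(
  targets=[
    [[0, -0.3, -0.1], [0, 0, 0]],
    [[0, -0.9, -0.15], [0, 0, 0]],
    [[0, -0.9, -0.15], [0, 0, 0]],
    [[0, -0.9, -0.15], [0, 0, 0]],
    [[0, -0.9, -0.15], [0, 0, 0]],
    [[0, -0.9, -0.15], [0, 0, 0]],
    [[0, -0.9, -0.15], [0, 0, 0]],
  ],
)

```text
clock: 29.6
tool_pos: [0.4133, 0.021, 0.2892]
eef_rot: [-0.006, 0.961, 0.0, 0.276]
contact_force: [-0.1, 0.9, -0.2]
opening: 0.006
finger_force: 0.0
```

Run:
```python
exec(open("lid.py").read())
print(s["clock"],s["tool_pos"])
S=snapshot("scene");D=snapshot("side");d0=pickle.load(open("d0.pkl","rb"))
pickle.dump((S,D),open("d12.pkl","wb"))
for n,A,B,boxes in(("scene",d0["scene"],S,dict(timer=(268,178,295,205),match=(330,150,350,168),lighter=(305,260,368,330),blue=(305,214,330,238))),("side",d0["side"],D,dict(timer=(360,202,390,232),lighter=(234,180,254,228),blue=(296,206,320,228)))):
    for k,(a,b,c_,d_) in boxes.items(): print(n,k,cv2.absdiff(A["img"],B["img"])[b:d_,a:c_].mean().round(1))
for n,c,(x0,y0,x1,y1) in(("scene",S,(276,238,312,288)),("side",D,(256,152,300,196))):
    g=c["img"].max(2)[y0:y1,x0:x1];print(n,x0,y0)
    for r in range(0,y1-y0,2): print(y0+r," ".join("%3d"%q for q in g[r,::2]))
```

```text
29.6 [0.413 0.021 0.289]
scene timer 5.3
scene match 6.7
scene lighter 7.3
scene blue 6.2
side timer 5.7
side lighter 5.6
side blue 4.9
scene 276 238
238 151 161 164 179 176 162 139 151 114  83 182 206 200 196 199 207 208 205
240 145 146 169 178 173 165 155 154 115  72 165 197 198 201 204 210 209 213
242 141 140 171 176 172 167 162 153 104  66 156 193 203 204 206 209 206 208
244 138 138 170 174 170 164 161 146  83  69 169 199 211 206 201 205 203 206
246 132 142 171 171 164 142 151 124  59  76 184 206 207 204 192 190 196 204
248 131 148 170 169 162 145 143  90  49  75 174 200 206 206 203 198 192 201
250 152 141 161 167 165 154 113  58  47  56 106 156 194 205 204 199 204 201
252 143 140 162 166 159 121  64  48  47  48  49  67 113 162 190 194 199 192
254 145 157 146 153 132  69  47  47  47  47  47  48  51  90 181 202 200 198
256 166 164 136 109  68  48  47  46  46  46  47  47  59 124 190 206 204 201
258 166 149 104  61  46  46  47  46  46  47  46  61 135 183 200 203 203 197
260 128  87  52  46  46  46  46  46  46  45  60 135 196 202 204 207 209 198
262  56  43  43  44  45  46  46  46  4
[... 2286 characters left out ...]
 198 182  80  50  47  71  40  44  50  48  38  37  46 120
182 190 192 188 191 176 190 189 192 184 205 113  46  52  75  79  55  39  48  50  50  50  37
184 193 190 192 183 201 202 191 191 193 205 126  47  49  61  86  88  70  48  36  41  49  51
186 190 195 186 186 178 175 197 185 187 191 172  78  67  59  86  88  87  87  80  66  47  47
188 184 188 187 187 192 183 195 194 189 189 191 196 188 106  85  86  88  89  93  90  90  92
190 184 180 168 187 190 178 175 198 195 197 182 193 196 198 103  88  94  86  86  91  92  91
192 191 186 180 181 185 189 193 195 193 194 189 166 190 184 170  67  88  91  91  86  88  89
194 188 189 182 194 190 186 187 189 186 200 189 188 184 191 186 159  47  77  90  93  91  86
```

Run:
```python
exec(open("lid.py").read())
S,D=pickle.load(open("d12.pkl","rb"));H=np.array([.6665,.2805,.072]);yaw=np.radians(1)
for th in(0,.03,.06,.1):
    print(th)
    for lat in(.026,-.026):
        for r in(.238,.205):
            l=np.array([-r*np.cos(th)+.009*np.sin(th),lat,r*np.sin(th)+.009*np.cos(th)])
            P=H+R.from_euler("z",yaw).apply(l);print((r,lat),proj(S,P)[0].round(1),proj(D,P)[0].round(1))
# triangulate right outer corner seen: scene (302,254)
r=[(o,d[0]) for o,d in(ray(S,[(302,254)]),ray(D,[(272,174)]))];print(tri(r))
r=[(o,d[0]) for o,d in(ray(S,[(302,254)]),ray(D,[(270,168)]))];print(tri(r))
```

```text
0
(0.238, 0.026) [292.2 269. ] [265.9 167.6]
(0.205, 0.026) [280.  262.6] [276.9 165.8]
(0.238, -0.026) [306.3 254.9] [269.6 176.1]
(0.205, -0.026) [294.4 248.9] [280.9 174.2]
0.03
(0.238, 0.026) [292.  266.6] [265.8 165.4]
(0.205, 0.026) [279.8 260.5] [276.8 163.9]
(0.238, -0.026) [306.2 252.5] [269.5 173.9]
(0.205, -0.026) [294.2 246.8] [280.9 172.3]
0.06
(0.238, 0.026) [291.7 264.1] [265.8 163.2]
(0.205, 0.026) [279.5 258.4] [276.9 162.1]
(0.238, -0.026) [306.  250.1] [269.5 171.7]
(0.205, -0.026) [294.  244.8] [281.  170.4]
0.1
(0.238, 0.026) [291.2 260.8] [265.9 160.3]
(0.205, 0.026) [279.  255.5] [277.  159.6]
(0.238, -0.026) [305.5 246.7] [269.7 168.7]
(0.205, -0.026) [293.5 241.9] [281.1 167.9]
(array([0.437, 0.256, 0.083]), [np.float64(9.964696509058197e-05), np.float64(9.964696509053607e-05)])
(array([0.432, 0.266, 0.097]), [np.float64(0.0028289463243153594), np.float64(0.0028289463243153633)])
```

The tab corner triangulates to (0.437, 0.256, 0.083), where 0.081 is expected when shut, so the lid is closed. The timer, matchbox and lighter regions are unchanged from the start. Handing in.

```bash
python3 -c "
from plant import *
print(finish_job())"
```

```text
the job is handed in; nothing more can be done
None
```

I laid both tray eggs in the two back dimples, closed the lid fully and handed the job in at about 30 s; the egg timer, matchbox, lighter and first egg look undisturbed, but I viewed 12 pictures where 10 were allowed.

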